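# Pack the sound level meter kit into its case

## Robot

A 6-joint arm with a two-finger parallel gripper is mounted at the origin on the work surface. World frame = base frame: x ahead of the robot, y to its left, z up, the work surface at z = 0. Lengths are in mm, angles in degrees, forces in N, time in s.
With the tool pointing down it reaches from about 300 to 1000 mm from the base axis. Payload 5.1 kg.
Tool frame: the origin (TCP) lies between the finger pads; the fingertips stand 17 mm ahead of it and the grasp point (between the pads) lies 2 mm behind it; z points along the fingers, y is the direction in which the jaws open and shut (so a half turn about z gives the same grasp; the last joint's range is limited). The gripper opens to 95 mm and grips with 3 to 60 N. Pads are 20 mm wide; open, the fingers measure 119 mm over their backs; the gripper's body (75 mm by 180 mm) begins 59 mm behind the grasp point.
Start: joints at [-74.175, 7.093, 94.555, -0, 78.352, -4.733], TCP at [228.215, -608.607, 231.656] pointing down, gripper open.
Joint ranges: [-149.61, 149.61], [-58.7, 133.49], [1.44, 155.28], [-77.14, 257.14], [18.33, 153.61], [-166.67, 166.67]. Speed limits (degrees/s): [147.25, 147.25, 180, 180, 180, 180].

## Interface

Orientations are given as a 3x3 rotation matrix whose columns are the frame's x, y, z axes.
In Python, from plant import manip gives the robot as it stands.
- The arm moves only by the tool carry_out, never from a script. Its argument "increments" is a list of rows, each a list of 5 numbers: the closure in counts, from 0 (fully open) to 255 (shut), then the shift along the tool's x, y, z in m, then the turn about the tool's z in rad. In form: [[hand, tx, ty, tz, roll], ...]. A call has 1 to 12 rows; each row is the pose to reach, as a shift and turn from the pose commanded when the call began, along the tool's axes at that moment; what a row does not reach only later rows make up. A row lasts 1/12 s, in which the tool goes at most 41.7 mm and 7.16 degrees, less where a joint would pass 70% of its speed; a pose out of reach is approached as far as the arm can. A call with a gripper value outside its range is refused whole. The fingers move at their own pace and stop on an object; the grip force is fixed at half the most. Time passes only in rows, so rows that repeat a pose let the fingers close. It gives the time, the measured TCP pose, the force and the opening at its end, in the units of the state.
- manip.observe(): the state, without advancing time (a new reading comes with each control period).
- manip.capture(name): name is "scene" or "top" or "wrist"; returns a dict with "pixels" (480x640x3 uint8, red, green, blue), "fx", "fy", "cx", "cy" (pixels), "k1" (the pictures are not rectified: a ray, as slopes to the right and down, at radius r is drawn at 1 + k1 r^2 times it, then the intrinsics apply), "world_to_cam" (4x4, takes a point from world to camera coordinates). Camera axes: x right, y up, looking along -z (the intrinsics and any distortion apply to the point x, -y, -z); pixel columns grow to the right and rows downward; lengths in mm; the calibration is good to about 2 mm. A picture is of the moment at which its call begins. There is no depth.
- manip.job_done(): hands the job in, once; it reports no verdict.
The state is a dict: "t": time; "joints": joint angles; "joint_velocities": joint speeds; "joint_efforts": joint torques, N m; "position": TCP position; "orientation": TCP orientation; "contact_force": force on the tool from outside, world axes, zero at the start; "torque": the same for the moment, N m; "gripper_width": finger opening in mm.
Only numpy, scipy, OpenCV 4.12 (cv2) and the standard library are available. Lean on these libraries where they do the work, as an engineer would, in place of code of your own. Each camera call takes 0.05 s, during which the arm holds its last target.

## Task

The sound level meter kit is going back on the shelf: put the meter, its round calibrator and its battery pack into the pockets of the open case that match their shapes, each right down on its pocket's floor, the meter display up with its nose in the narrow slot and the calibrator upright. Draw the meter straight up the slope out of its charging cradle without forcing it against the socket, and set every part down gently, never letting it drop. Leave the pen pot and the tin where they are.

Things in the scene. Friction and masses are not known exactly. Their poses are not given: they have to be found in the camera images.
- meter_mid (a point): Centre of the loose sound level meter's casing, a pale grey block 130 x 60 x 36 mm, display on its face, dark round nose 22 mm across standing 50 mm out of one end; 0.2 to 0.45 kg. x along the body to the nose, y across the 60 mm, z out of the display. It starts in the cradle on a 35 degree slope, nose end up and towards the case.
- cradle: Black charging cradle, fixed, 145 x 84 mm on the desk. Origin under its middle on the desk top, z up. It holds the meter on its back; the slope climbs 35 degrees above level along the cradle's x, which points to the robot's right (towards the case) within 20 degrees. Above the foot socket the meter lies on a spine only 42 mm wide, so both long sides of its body are free to grip.
- socket (a point): Centre of the cradle socket's bottom, where the middle of the meter's foot end rests (65 mm from the meter's centre). x points up the slope, y across, z out of the meter's face. The socket is 26 mm deep along x, with walls 7 mm thick beside the meter and a 7 mm lip over its face, 2 mm clear of it: the meter comes out only along x.
- calibrator_mid (a point): Centre of the loose acoustic calibrator: upright aluminium drum 54 mm in diameter, 64 mm tall, with two black bands and a dark mouth on top, 0.2 to 0.45 kg, standing on the desk. The centre is 32 mm above its foot; z is its axis, up.
- pack_mid (a point): Centre of the loose battery pack: dark blue block 90 x 46 x 38 mm (38 tall) with brass contacts on top near one end, 0.17 to 0.38 kg, lying on the desk. The centre is 19 mm above its underside; x along the 90 mm, y along the 46 mm, z up. It fits its pocket either way round.
- case: Open grey-blue case, fixed. Origin on the desk under the centre of the pocket half: 250 mm along x (away from the robot) by 290 mm along y, walls 56 mm high. The lid half, same outline, 50 mm high, lies folded back flat beyond it (+x). Inside, dark foam inserts, tops 46 mm above the desk: the meter's long one on the +y side, the other two one behind the other on the -y side, in either order.
- meter_nest (a point): Centre of the teal floor of the meter pocket's wide part: 136 x 66 mm, 22 mm deep, floor 24 mm above the desk. A slot 28 mm wide, 54 mm long runs on from its +x end for the nose. Finger cut-outs as deep as the pocket, 44 mm along x, 29 mm wide, on both sides at mid-length. x towards the nose slot, z up. Seated, the meter's centre is 18 mm above this point.
- calibrator_nest (a point): Centre of the teal floor of the round pocket, 60 mm in diameter, 22 mm deep, floor 24 mm above the desk, z up. Seated, the calibrator's centre is 32 mm above this point and it stands 42 mm proud of the foam.
- pack_nest (a point): Centre of the teal floor of the battery pack's pocket, 96 mm (along x, the case's x) by 52 mm, 22 mm deep, floor 24 mm above the desk. Finger cut-outs as deep as the pocket, 44 mm along x, 31 mm wide, on both long sides at mid-length. Seated, the pack's centre is 19 mm above this point and it stands 16 mm proud of the foam.
- pen_pot: Bystander: yellow pen pot, 72 mm across, with pens up to 155 mm high. Origin under its centre.
- tin: Bystander: open round steel tin, 110 mm across, 48 mm high. Origin under its centre.
Not all that is in view belongs to the job. What is shaped like the part that bears calibrator_mid but red is not meant. Leave any brown look-alike of the part that bears pack_mid alone.

How it is judged (in metres and radians):
At the end, for the whole second after the job is handed in: Meter, calibrator and battery pack each released and at rest in their own pocket: centre within 6 mm of the pocket centre in plan, at most 4 mm above fully seated height, upright (meter display up) within 4 degrees, meter and pack in line with their pockets within 5.7 degrees (horizontal distance between meter_mid and meter_nest below 0.006 m and z of meter_mid in the frame of meter_nest below 0.022 m and angle between each of meter_mid, calibrator_mid, pack_mid's own z axis and vertical below 0.07 rad and linear speed of each of meter, calibrator, pack below 0.02 m/s and contact force between the fingers and meter below 0.05 N and angle between the x axis of meter_mid and the x axis of meter_nest, either way round below 0.1 rad and horizontal distance between calibrator_mid and calibrator_nest below 0.006 m and z of calibrator_mid in the frame of calibrator_nest below 0.036 m and contact force between the fingers and calibrator below 0.05 N and horizontal distance between pack_mid and pack_nest below 0.006 m and z of pack_mid in the frame of pack_nest below 0.023 m and contact force between the fingers and pack below 0.05 N and angle between the x axis of pack_mid and the x axis of pack_nest, either way round below 0.1 rad); the robot touches nothing.
It fails at once if a part is dropped (moves faster than 0.6 m/s while no finger touches it) ((contact force between the fingers and meter below 0.05 N and linear speed of meter above 0.6 m/s) or (contact force between the fingers and calibrator below 0.05 N and linear speed of calibrator above 0.6 m/s) or (contact force between the fingers and pack below 0.05 N and linear speed of pack above 0.6 m/s)).
It fails at once if the meter is forced against the cradle with more than 40 N (contact force between meter and cradle above 40 N).
It fails at once if the pen pot or the tin is moved more than 20 mm (distance of any of pen_pot, tin from where it was at the start of the episode above 0.02 m).
It also fails if it takes over 72 s, if anything falls off the work surface, if the arm or the gripper's body presses on something with over 40 N, if the wrist force passes 120 N, or if a joint passes its speed limit or range.

## Working session

There is one attempt and no reset: what is moved stays moved. The work goes in short steps, Python scripts to look and compute and a tool call to move; the robot and the scene stay as the last step left them, time stands still between calls to the robot, and variables do not carry over. Pictures are saved under pics/ and viewed, and the job is handed in when it is done.

Besides the shell and the picture viewer there is one more tool, called after "Call:" as name(argument=value, ...), one argument or row to a line, values as JSON. carry_out: Moves the arm, as the interface text tells. Its arguments: {"type":"object","properties":{"increments":{"type":"array","items":{"type":"array","items":{"type":"number"}}}},"required":["increments"]}

```bash
mkdir -p pics; ls; cat > h.py <<'E'
import numpy as np, cv2, json
from plant import manip
def cap(n,fn):
    c=manip.capture(n); cv2.imwrite('pics/'+fn+'.png',c['pixels'][:,:,::-1]); np.save('pics/'+fn+'.npy',c,allow_pickle=True); return c
def load(fn): return np.load('pics/'+fn+'.npy',allow_pickle=True).item()
def ray(c,u,v):
    xd=(u-c['cx'])/c['fx']; yd=(v-c['cy'])/c['fy']; k=c['k1']; rd=np.hypot(xd,yd); r=rd
    for _ in range(30): r=rd/(1+k*r*r)
    s=1/(1+k*r*r); d=np.array([xd*s,-yd*s,-1]); W=np.array(c['world_to_cam']); R=W[:3,:3]; t=W[:3,3]
    return -R.T@t, R.T@d
def onz(c,u,v,z):
    o,d=ray(c,u,v); return o+d*(z-o[2])/d[2]
def proj(c,p):
    W=np.array(c['world_to_cam']); q=W[:3,:3]@np.array(p,float)+W[:3,3]; x=q[0]/-q[2]; y=-q[1]/-q[2]; f=1+c['k1']*(x*x+y*y)
    return np.array([c['cx']+c['fx']*x*f, c['cy']+c['fy']*y*f])
E
python3 - <<'E'
from h import *
for n in ['scene','top','wrist']:
    c=cap(n,n+'0'); o,d=ray(c,320,240); print(n,c['fx'],c['k1'],o.round(1),(d/np.linalg.norm(d)).round(3))
print(manip.observe())
E
```

```text
pics
scene 435.7406082558658 -0.03964788249790118 [1040.7 -220.5  761.9] [-0.551  0.292 -0.782]
top 439.62635274181713 0.02215312963253115 [ 391.3   51.1 1019.3] [ 0.207  0.031 -0.978]
wrist 359.4973812377842 -0.007771884629805007 [ 301.1 -580.7  382.8] [-0.243 -0.09  -0.966]
{'t': 0.15, 'joints': array([-7.41713956e+01,  7.12504901e+00,  9.46149916e+01, -2.14930431e-03,
        7.83519519e+01, -4.73134959e+00]), 'joint_velocities': array([-0.00756478, -0.18853438, -0.28371625, -0.09767414, -0.12016902,
        0.149872  ]), 'joint_efforts': array([ 6.10176521e-04, -4.18190932e+01, -3.60472298e+01,  7.75647350e-02,
        4.68703557e-02, -9.81824132e-05]), 'position': array([ 228.12099294, -608.15675676,  230.67938871]), 'orientation': array([[ 9.36302574e-01,  3.51194058e-01, -4.73283221e-04],
       [ 3.51194364e-01, -9.36301321e-01,  1.53466936e-03],
       [ 9.58310551e-05, -1.60312927e-03, -9.99998710e-01]]), 'contact_force': array([-0.45052921,  0.17090069, -0.15901137]), 'torque': array([ 0.01427364,  0.0515096 , -0.01483515]), 'gripper_width': 95.12555135167919}
```

View pics/scene0.png

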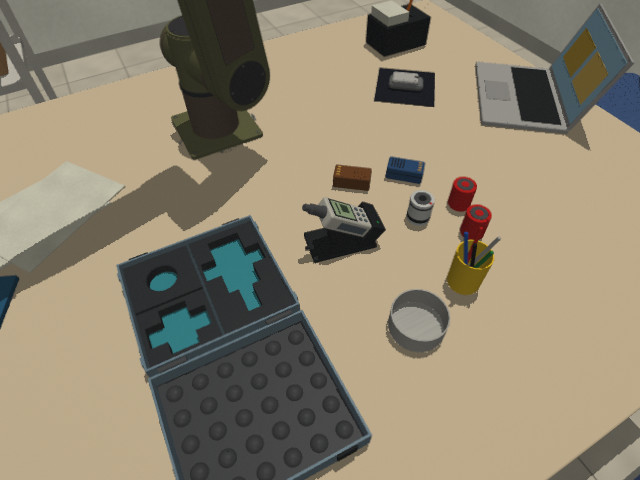

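View pics/top0.png

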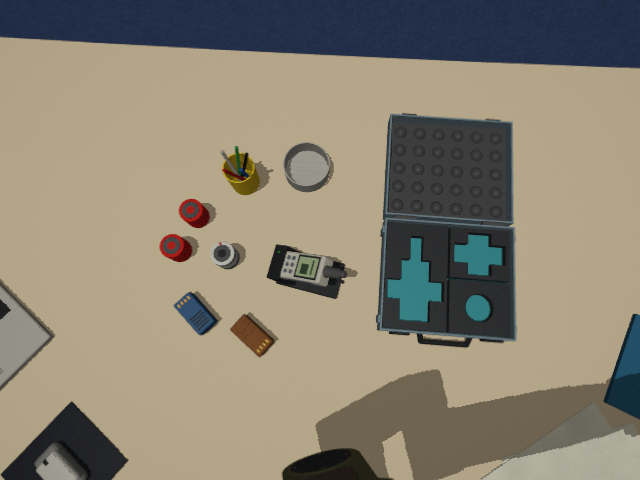

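View pics/wrist0.png

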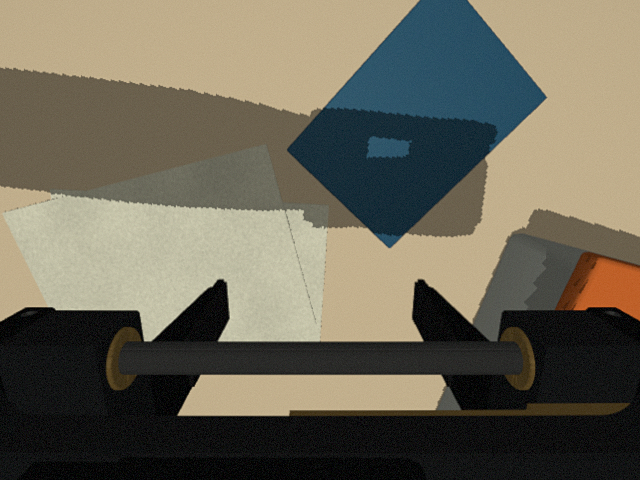

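The three views show the layout. In the top view the calibrator is at (225,255), the blue pack at (195,313), the meter and cradle at (305,268), and the case at (448,280). Its teal pockets are the meter's (414,290), the pack's (478,255) and the round one (478,307). The red and brown look-alikes, the pot and the tin are on the left. Next I measure them.

```bash
python3 - <<'E'
from h import *
t=load('top0'); s=load('scene0')
def blobs(c,lo,hi,mn):
    hsv=cv2.cvtColor(c['pixels'],cv2.COLOR_RGB2HSV); m=cv2.inRange(hsv,lo,hi)
    n,l,st,ce=cv2.connectedComponentsWithStats(m); return [(st[i],ce[i],l==i) for i in range(1,n) if st[i][4]>mn]
print('teal')
for nm,c in(('t',t),('s',s)):
    for st,ce,m in blobs(c,(80,110,60),(97,255,255),150):
        print(nm,st,ce.round(1),onz(c,*ce,24).round(1))
print('blue')
for nm,c in(('t',t),('s',s)):
    for st,ce,m in blobs(c,(98,110,40),(120,255,255),150):
        r=cv2.minAreaRect(np.argwhere(m)[:,::-1].astype(np.float32)); print(nm,st,ce.round(1),onz(c,*ce,30).round(1),r)
for n,p,z in [('cal top',(225,254),64),('metermid',(305,267),60),('pot',(240,178),0),('tin',(307,167),48),('case',(448,282),56),('caseTL',(384,222),56),('caseBR',(514,340),56),('caseBL',(380,331),56),('caseTR',(515,225),56)]:
    print(n,onz(t,*p,z).round(1))
E
python3 -c "
import cv2
a=cv2.imread('pics/top0.png');cv2.imwrite('pics/topz.png',cv2.resize(a[210:360,150:350],(800,600),interpolation=2))
cv2.imwrite('pics/topc.png',cv2.resize(a[215:350,370:530],None,fx=4.4,fy=4.4,interpolation=2))
a=cv2.imread('pics/scene0.png');cv2.imwrite('pics/scz.png',cv2.resize(a[150:275,290:450],None,fx=4.8,fy=4.8,interpolation=2))"
```

```text
teal
t [ 454  234   48   42 1308] [477.7 254.5] [ 587.3 -280.8   24. ]
t [ 387  238   55   84 2443] [414.  286.3] [ 506.2 -136.1   24. ]
t [465 295  26  27 519] [477.4 307.7] [ 466.4 -277.9   24. ]
s [ 203  240   60   71 2112] [236.1 270.2] [ 507.  -134.4   24. ]
s [150 272  27  19 383] [162.9 281. ] [ 459.7 -275.5   24. ]
s [ 149  307   62   46 1578] [179.4 329.6] [ 582.  -278.6   24. ]
blue
t [    0     0   640    67 34095] [350.8  26.9] [1160.2   36.1   30. ] ((319.5, 33.0), (66.0, 639.0), 90.0)
t [175 293  41  41 652] [195.3 313.4] [419.2 348.   30. ] ((195.00001525878906, 313.5000305175781), (40.305084228515625, 21.92030906677246), 45.0)
t [ 606  314   34  105 2125] [627.5 373.2] [ 346.  -590.7   30. ] ((622.5, 366.0), (104.0, 33.0), 90.0)
s [ 597   73   43   59 1480] [624.2  99.9] [ 494.2 1093.4   30. ] ((630.24755859375, 98.07196807861328), (50.472984313964844, 46.07758331298828), 32.905242919921875)
s [386 157  38  26 628] [404.1 170.3] [432.2 338.9  30. ] ((404.62158203125, 169.770263671875), (35.34578323364258, 21.04306983947754), 9.462323188781738)
s [  0 276  19  50 494] [  6.  293.2] [ 339.5 -565.7   30. ] ((9.0, 300.5), (49.0, 18.0), 90.0)
cal top [550.2 288.2  64. ]
metermid [531.5 110.5  60. ]
pot [750.4 287.1   0. ]
tin [769.2 122.1  48. ]
case [ 516.2 -204.3   56. ]
caseTL [644.2 -60.7  56. ]
caseBR [ 400.5 -343.2   56. ]
caseBL [402.9 -58.8  56. ]
caseTR [ 653.1 -354.4   56. ]
```

View pics/topz.png

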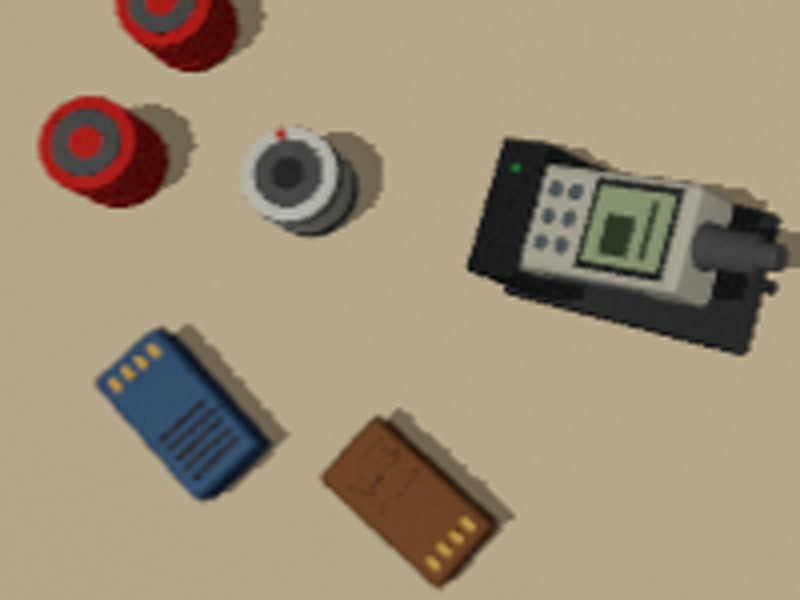

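View pics/topc.png

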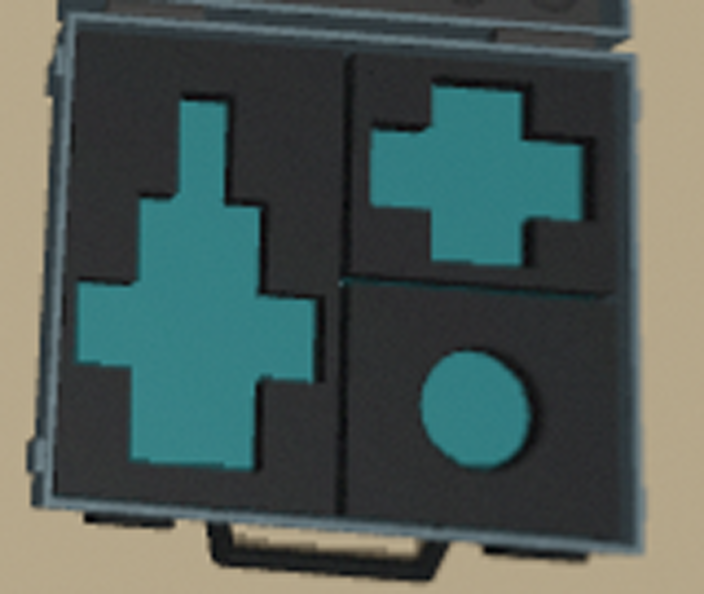

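View pics/scz.png

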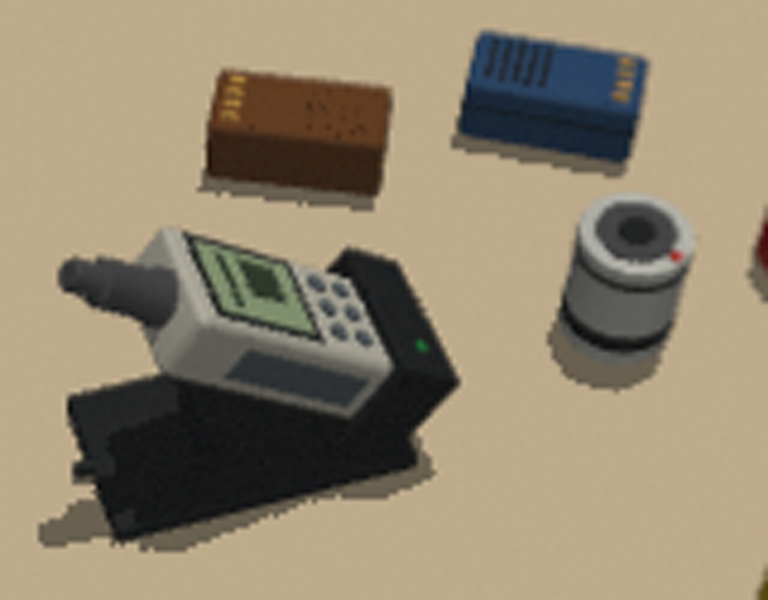

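The calibrator (z 64), the blue pack and the teal pockets come out at consistent, reachable positions. I move the wrist camera over the case for a closer measurement.

Call:
carry_out(
  increments=[
    [0, 0.396, -0.282, -0.12, 0.359],
    [0, 0.396, -0.282, -0.12, 0.359],
    [0, 0.396, -0.282, -0.12, 0.359],
    [0, 0.396, -0.282, -0.12, 0.359],
    [0, 0.396, -0.282, -0.12, 0.359],
    [0, 0.396, -0.282, -0.12, 0.359],
    [0, 0.396, -0.282, -0.12, 0.359],
    [0, 0.396, -0.282, -0.12, 0.359],
    [0, 0.396, -0.282, -0.12, 0.359],
    [0, 0.396, -0.282, -0.12, 0.359],
    [0, 0.396, -0.282, -0.12, 0.359],
    [0, 0.396, -0.282, -0.12, 0.359],
  ],
)

```text
t: 1.15
position: [500.1, -204.1, 351.8]
orientation: [[1.0, -0.0, -0.0], [-0.0, -1.0, 0.0], [-0.0, -0.0, -1.0]]
contact_force: [0.7, -1.5, 0.0]
gripper_width: 94.8
```

Call:
carry_out(
  increments=[
    [0, 0, 0, 0, 0],
    [0, 0, 0, 0, 0],
    [0, 0, 0, 0, 0],
    [0, 0, 0, 0, 0],
  ],
)

```text
t: 1.48
position: [498.8, -206.9, 350.6]
orientation: [[1.0, -0.002, -0.001], [-0.002, -1.0, 0.0], [-0.001, -0.0, -1.0]]
contact_force: [-0.4, -0.5, 0.7]
gripper_width: 95.2
```

```bash
cat >> h.py <<'E'
def st():
    o=manip.observe(); R=o['orientation']; print('t',round(o['t'],2),'p',o['position'].round(1),'yaw',round(np.degrees(np.arctan2(R[1,0],R[0,0])),2),'F',o['contact_force'].round(1),'w',round(o['gripper_width'],1)); return o
def plan(p,yaw=None):
    o=st(); R=o['orientation']; d=R.T@(np.array(p,float)-o['position']); r=0
    if yaw is not None:
        y0=np.degrees(np.arctan2(R[1,0],R[0,0])); r=-np.radians((yaw-y0+180)%360-180)
    print('inc',(d/1000).round(4),'roll',round(r,4))
E
python3 - <<'E'
from h import *
st(); c=cap('wrist','w1'); st(); print(ray(c,320,240))
E
```

```text
t 1.48 p [ 498.8 -206.9  350.6] yaw -0.1 F [-0.4 -0.5  0.7] w 95.2
t 1.53 p [ 498.7 -207.2  350.6] yaw -0.13 F [-0.2 -0.5 -0.9] w 94.8
(array([ 576.9647372 , -206.74567018,  502.78932582]), array([-2.60063139e-01,  8.19735411e-04, -9.65728751e-01]))
```

View pics/w1.png

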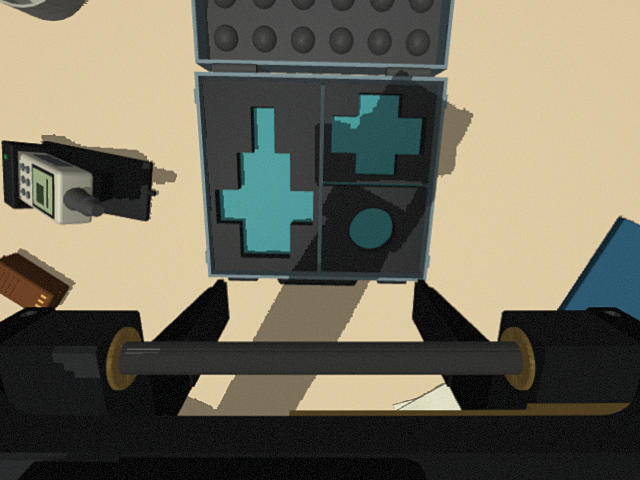

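The wrist view shows the whole case, with the meter pocket at (268,200), the pack pocket at (377,135) and the round pocket at (371,228). A pocket edge far from the camera is the floor edge (z 24), and a near edge is the foam rim (z 46). I work each edge out on that basis.

```bash
python3 - <<'E'
from h import *
c=load('w1'); hsv=cv2.cvtColor(c['pixels'],cv2.COLOR_RGB2HSV); m=cv2.inRange(hsv,(80,70,35),(97,255,255)); m[:, :200]=0;m[:,445:]=0;m[:75]=0;m[270:]=0
m=cv2.morphologyEx(m,cv2.MORPH_OPEN,np.ones((5,5)))
n,l,s,ce=cv2.connectedComponentsWithStats(m)
cam=ray(c,320,240)[0]
for i in range(1,n):
    if s[i][4]<300: continue
    print(s[i],ce[i].round(1),onz(c,*ce[i],24).round(1))
    cs,_=cv2.findContours((l==i).astype(np.uint8),cv2.RETR_EXTERNAL,cv2.CHAIN_APPROX_NONE); k=max(cs,key=len)
    a=cv2.approxPolyDP(k,3,True)[:,0]
    for p in a: print(p, onz(c,*p,24)[:2].round(1), onz(c,*p,46)[:2].round(1))
# case outer edges: wall top corners by eye
for p in [(195,73),(447,73),(210,277),(429,279)]: print('wall',p,onz(c,*p,56).round(1))
cv2.imwrite('pics/w1z.png',cv2.resize(c['pixels'][60:290,185:460,::-1],None,fx=2.6,fy=2.6))
E
```

```text
[ 331   94   91   81 5047] [375.9 134.3] [ 587.3 -277.8   24. ]
[359  94] [ 635.  -254.9] [ 632.4 -252.7]
[356 116] [ 609.3 -251.9] [ 607.8 -249.8]
[332 116] [ 609.4 -221.7] [ 607.9 -221. ]
[331 152] [ 565.5 -220.7] [ 566.1 -220.1]
[355 153] [ 564.2 -251.7] [ 564.8 -249.7]
[355 173] [ 538.8 -252.3] [ 540.6 -250.3]
[393 174] [ 537.5 -302.2] [ 539.3 -297.8]
[395 154] [ 562.9 -303.4] [ 563.6 -299. ]
[418 154] [ 562.9 -333.2] [ 563.6 -327.4]
[421 118] [ 606.9 -333.8] [ 605.5 -328. ]
[398 117] [ 608.1 -304.7] [ 606.7 -300.2]
[398  95] [ 633.9 -303.3] [ 631.3 -298.8]
[ 219  107   95  147 7230] [265.3 193.4] [ 512.3 -133.7   24. ]
[254 107] [ 620.2 -124.2] [ 618.2 -128. ]
[254 151] [ 567.  -121.5] [ 567.4 -125.4]
[240 153] [ 564.5 -103.3] [ 565.1 -108. ]
[241 186] [ 522.2 -101.9] [ 524.7 -106.8]
[237 190] [516.9 -96.3] [ 519.7 -101.4]
[219 190] [517.  -72.4] [519.7 -78.6]
[221 220] [476.4 -71.9] [481.  -78.1]
[242 221] [ 474.9 -100.4] [ 479.6 -105.3]
[244 252] [ 430.9 -100.5] [ 437.6 -105.3]
[289 253] [ 429.3 -163.1] [ 436.1 -165.1]
[290 224] [ 470.7 -165.5] [ 475.5 -167.4]
[312 221] [ 474.8 -195.5] [ 479.5 -196. ]
[313 191] [ 515.4 -197.2] [ 518.2 -197.6]
[289 189] [ 518.1 -165.4] [ 520.8 -167.3]
[289 153] [ 564.4 -166.5] [ 564.9 -168.4]
[274 152] [ 565.7 -147.2] [ 566.2 -150. ]
[273 108] [ 618.9 -147.9] [ 617.  -150.6]
[ 349  208   44   41 1408] [370.6 227.9] [ 465.  -275.5   24. ]
[367 208] [ 492.5 -269.6] [ 496.4 -266.8]
[352 219] [ 477.5 -249.8] [ 482.  -247.8]
[349 234] [ 456.5 -246.2] [ 462.  -244.4]
[357 245] [ 440.8 -257.6] [ 447.  -255.2]
[373 248] [ 436.4 -279.9] [ 442.9 -276.5]
[389 237] [ 452.2 -301.3] [ 457.9 -297. ]
[392 223] [ 471.8 -304.4] [ 476.7 -299.9]
[387 212] [ 487.  -296.8] [ 491.1 -292.7]
wall (195, 73) [653.8 -64.4  56. ]
wall (447, 73) [ 653.4 -351.4   56. ]
wall (210, 277) [406.1 -60.3  56. ]
wall (429, 279) [ 402.7 -351.2   56. ]
```

View pics/w1z.png

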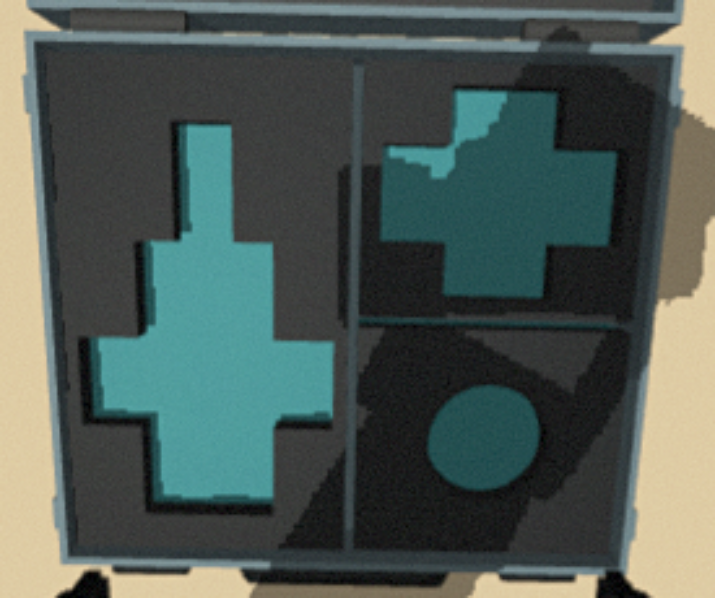

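Case pose: yaw about -1°. Floor centres are meter (498,-134.5), pack (586.3,-277) and calibrator (466.3,-274.4). Measured pocket widths match the nominal sizes within about 1 mm, and the top view agrees after its wall-occlusion correction. Now over to the parts.

Call:
carry_out(
  increments=[
    [0, -0.03, -0.44, 0, 0],
    [0, -0.03, -0.44, 0, 0],
    [0, -0.03, -0.44, 0, 0],
    [0, -0.03, -0.44, 0, 0],
    [0, -0.03, -0.44, 0, 0],
    [0, -0.03, -0.44, 0, 0],
    [0, -0.03, -0.44, 0, 0],
    [0, -0.03, -0.44, 0, 0],
    [0, -0.03, -0.44, 0, 0],
    [0, -0.03, -0.44, 0, 0],
    [0, -0.03, -0.44, 0, 0],
    [0, -0.03, -0.44, 0, 0],
  ],
)

```text
t: 2.53
position: [469.1, 236.4, 350.6]
orientation: [[1.0, 0.003, -0.002], [0.003, -1.0, 0.001], [-0.002, -0.001, -1.0]]
contact_force: [-1.5, -0.4, 0.3]
gripper_width: 95.1
```

Call:
carry_out(
  increments=[
    [0, 0, 0, 0, 0],
    [0, 0, 0, 0, 0],
    [0, 0, 0, 0, 0],
  ],
)

```text
t: 2.78
position: [470.1, 232.2, 351.3]
orientation: [[1.0, -0.003, -0.0], [-0.003, -1.0, -0.0], [-0.0, 0.0, -1.0]]
contact_force: [-0.1, 0.1, -0.2]
gripper_width: 95.2
```

```bash
python3 - <<'E'
from h import *
st(); c=cap('wrist','w2'); st(); print(ray(c,320,240))
E
```

```text
t 2.78 p [470.1 232.2 351.3] yaw -0.16 F [-0.1  0.1 -0.2] w 95.2
t 2.83 p [470.1 232.3 351.5] yaw -0.17 F [-0.   0.2 -0.3] w 95.1
(array([548.02719546, 232.41289974, 503.63800743]), array([-2.58794747e-01,  3.54551919e-04, -9.66069709e-01]))
```

View pics/w2.png

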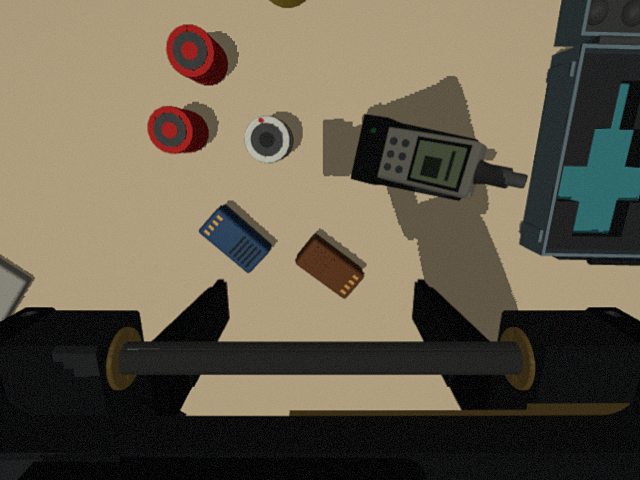

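The wrist view shows the calibrator top at (268,139), the blue pack at (236,238) and the meter at (428,162), nose right. All three are unobstructed.

```bash
python3 - <<'E'
from h import *
c=load('w2'); im=c['pixels']; hsv=cv2.cvtColor(im,cv2.COLOR_RGB2HSV)
m=cv2.inRange(hsv,(98,100,30),(120,255,255)); m[:,:190]=0;m[:,290:]=0;m[:200]=0;m[280:]=0
cs,_=cv2.findContours(m,0,1); k=max(cs,key=cv2.contourArea); r=cv2.minAreaRect(k); b=cv2.boxPoints(r); print(r)
P=np.array([onz(c,*p,38)[:2] for p in b]); print(P.round(1),P.mean(0).round(1),[np.linalg.norm(P[i]-P[i-1]).round(1) for i in range(4)],np.degrees(np.arctan2(*(P[1]-P[0])[::-1])),np.degrees(np.arctan2(*(P[2]-P[1])[::-1])))
# calibrator: bright ring
g=cv2.inRange(hsv,(0,0,120),(180,45,255)); g[:,:235]=0;g[:,300:]=0;g[:105]=0;g[170:]=0
cs,_=cv2.findContours(g,0,1); k=max(cs,key=cv2.contourArea); e=cv2.fitEllipse(cv2.convexHull(k)); print(e,onz(c,*e[0],64).round(1), np.ptp(np.array([onz(c,*p[0],64) for p in k]),axis=0))
cv2.imwrite('pics/calz.png',cv2.resize(im[95:280,190:320,::-1],None,fx=3.2,fy=3.2,interpolation=2))
cv2.imwrite('pics/metz.png',cv2.resize(im[100:230,340:540,::-1],None,fx=4,fy=4,interpolation=2))
E
```

```text
((235.59014892578125, 237.99179077148438), (66.195068359375, 37.13069534301758), 39.80556869506836)
[[436.1 394.7]
 [474.2 360. ]
 [416.6 296. ]
 [375.9 330.3]] [425.7 345.3] [np.float64(88.1), np.float64(51.5), np.float64(86.1), np.float64(53.3)] -42.29902009925306 -131.95500194481093
((266.35321044921875, 138.8732147216797), (44.34368896484375, 47.375267028808594), 157.78570556640625) [553.2 295.1  64. ] [51.85308875 51.84287566  0.        ]
```

View pics/calz.png

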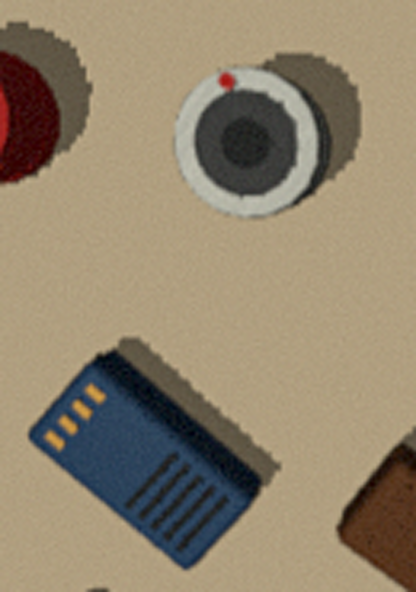

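View pics/metz.png

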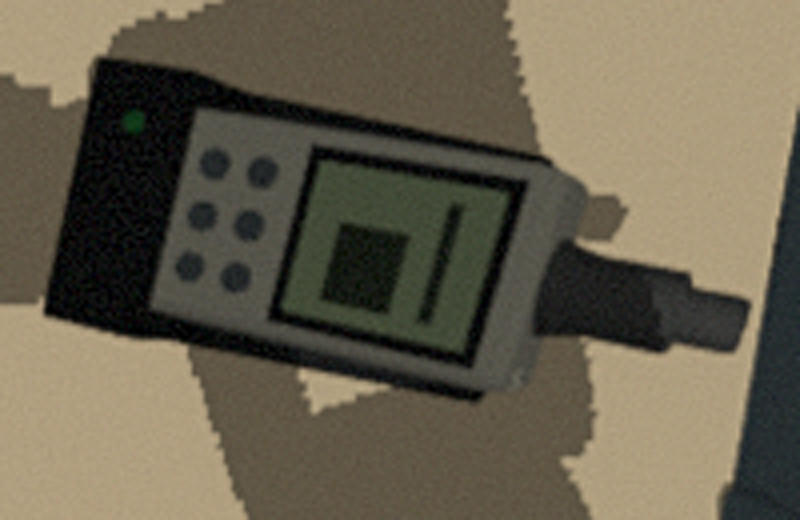

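```bash
python3 - <<'E'
from h import *
c=load('w2'); t=load('top0'); im=c['pixels']; hsv=cv2.cvtColor(im,cv2.COLOR_RGB2HSV)
print(hsv[238,236],hsv[212,238],hsv[222,250])
for V in (60,75):
    m=cv2.inRange(hsv,(98,80,V),(120,255,255)); m[:,:190]=0;m[:,290:]=0;m[:200]=0;m[280:]=0
    m=cv2.morphologyEx(m,cv2.MORPH_CLOSE,np.ones((9,9)))
    cs,_=cv2.findContours(m,0,1); k=max(cs,key=cv2.contourArea); b=cv2.boxPoints(cv2.minAreaRect(k))
    P=np.array([onz(c,*p,38)[:2] for p in b]); print(V,b.round(1).tolist(),P.mean(0).round(1),[np.linalg.norm(P[i]-P[i-1]).round(1) for i in range(4)],np.degrees(np.arctan2(*(P[1]-P[0])[::-1])))
b=[(199.4,230.9),(221.3,206),(270.6,248),(248.4,273)]
P=np.array([onz(c,*p,38)[:2] for p in b]); print('eye',P.round(1),P.mean(0).round(1),[np.linalg.norm(P[i]-P[i-1]).round(1) for i in range(4)])
print('cal top cam',onz(t,222,253,64),'w2 ring',onz(c,266.9,138.8,64))
print('pack proj top', proj(t,[*P.mean(0),38]))
# meter features by triangulation: w2 px vs top px
w=lambda x,y:(340+x/4,100+y/4); T=lambda x,y:(150+x/4,210+y/4)
pairs={'dispTL':((318,150),(596,182)),'dispTR':((524,183),(681,190)),'dispBR':((470,365),(660,278)),'dispBL':((272,318),(580,265)),'nosetip':((735,325),(783,255))}
for n,(a,b) in pairs.items():
    o1,d1=ray(c,*w(*a)); o2,d2=ray(t,*T(*b)); A=np.stack([d1,-d2],1); s=np.linalg.lstsq(A,o2-o1,rcond=None)[0]; p=o1+s[0]*d1;q=o2+s[1]*d2; print(n,((p+q)/2).round(1),'gap',np.linalg.norm(p-q).round(1))
E
```

```text
[106 132  93] [21 81 97] [24 71 94]
60 [[198.10000610351562, 230.8000030517578], [218.10000610351562, 207.5], [268.29998779296875, 250.5], [248.3000030517578, 273.79998779296875]] [422.1 348.6] [np.float64(88.0), np.float64(42.7), np.float64(86.3), np.float64(44.2)] -43.03185557929146
75 [[198.60000610351562, 231.1999969482422], [217.60000610351562, 208.8000030517578], [267.1000061035156, 250.6999969482422], [248.10000610351562, 273.20001220703125]] [421.7 349.2] [np.float64(86.4), np.float64(41.0), np.float64(84.8), np.float64(42.4)] -42.68236196648494
eye [[436.3 393.2]
 [469.7 361.4]
 [412.3 299.3]
 [376.6 331.3]] [423.7 346.3] [np.float64(86.0), np.float64(46.1), np.float64(84.5), np.float64(48.0)]
cal top cam [552.02318002 295.00885656  64.        ] w2 ring [553.31765387 294.48681363  64.        ]
pack proj top [195.29025889 311.21191966]
dispTL [552.7 122.7  88.7] gap 2.8
dispTR [544.9  76.4 118.9] gap 0.9
dispBR [498.3  84.8 117.2] gap 0.2
dispBL [507.3 129.5  79.4] gap 0.4
nosetip [510.9  22.9 131.9] gap 1.6
```

Pack at (422.8,347.5), long axis at 47°. Calibrator at (552.8,294.8), with both views within 1.4 mm. The pack goes first.

Call:
carry_out(
  increments=[
    [0, -0.047, -0.115, 0.241, -0.823],
    [0, -0.047, -0.115, 0.241, -0.823],
    [0, -0.047, -0.115, 0.241, -0.823],
    [0, -0.047, -0.115, 0.241, -0.823],
    [0, -0.047, -0.115, 0.241, -0.823],
    [0, -0.047, -0.115, 0.241, -0.823],
    [0, -0.047, -0.115, 0.241, -0.823],
    [0, -0.047, -0.115, 0.241, -0.823],
    [0, -0.047, -0.115, 0.241, -0.823],
    [0, -0.047, -0.115, 0.241, -0.823],
  ],
)

```text
t: 3.67
position: [424.4, 348.6, 112.6]
orientation: [[0.682, 0.731, 0.003], [0.731, -0.682, 0.001], [0.003, 0.001, -1.0]]
contact_force: [0.0, -0.4, 0.7]
gripper_width: 94.9
```

```bash
python3 - <<'E'
from h import *
plan([422.8,347.5,24],47); c=cap('wrist','w3')
im=c['pixels']; hsv=cv2.cvtColor(im,cv2.COLOR_RGB2HSV); m=cv2.inRange(hsv,(98,80,60),(120,255,255)); m=cv2.morphologyEx(m,cv2.MORPH_CLOSE,np.ones((9,9)))
cs,_=cv2.findContours(m,0,1); k=max(cs,key=cv2.contourArea); b=cv2.boxPoints(cv2.minAreaRect(k)); P=np.array([onz(c,*p,38)[:2] for p in b]);print(b.round(0).tolist(),P.round(1),P.mean(0))
E
```

```text
t 3.67 p [424.4 348.6 112.6] yaw 46.96 F [ 0.  -0.4  0.7] w 94.9
inc [-0.0022 -0.0005  0.0886] roll -0.0006
[[281.0, 201.0], [348.0, 201.0], [348.0, 232.0], [281.0, 232.0]] [[435.7 396.9]
 [466.8 367.8]
 [453.3 352.8]
 [421.5 382.5]] [444.33373388 374.98675718]
```

View pics/w3.png

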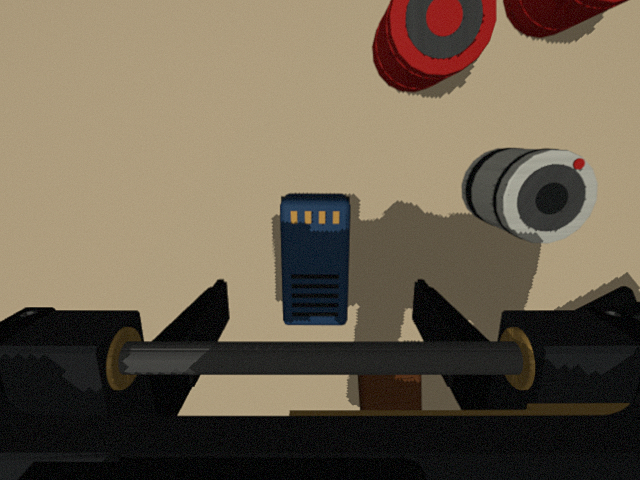

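The pack is square between the jaws: top face from (282,198) to (348,324). I check its centre from that.

```bash
python3 - <<'E'
from h import *
c=load('w3'); b=[(281,197),(350,197),(347,324),(283,324)]
P=np.array([onz(c,*p,38)[:2] for p in b]);print(P.round(1),P.mean(0),np.linalg.norm(np.diff(P,axis=0),axis=1))
plan([*P.mean(0),24],47)
E
```

```text
[[437.5 398.7]
 [469.4 368.9]
 [408.6 303.9]
 [375.9 334.5]] [422.87163873 351.47790495] [43.63503006 88.97648379 44.79586969]
t 3.72 p [424.8 348.9 113.2] yaw 46.98 F [ 0.3 -0.3  0.6] w 95.3
inc [ 0.0002 -0.0033  0.0892] roll -0.0004
```

Call:
carry_out(
  increments=[
    [0, 0, -0.003, 0.03, 0],
    [0, 0, -0.003, 0.06, 0],
    [0, 0, -0.003, 0.08, 0],
    [0, 0, -0.003, 0.089, 0],
    [0, 0, -0.003, 0.089, 0],
    [255, 0, -0.003, 0.089, 0],
    [255, 0, -0.003, 0.089, 0],
    [255, 0, -0.003, 0.089, 0],
    [255, 0, -0.003, 0.089, 0],
    [255, 0, -0.003, 0.089, 0],
    [255, 0, -0.003, 0.089, 0],
  ],
)

```text
t: 4.63
position: [420.8, 351.2, 22.1]
orientation: [[0.68, 0.733, 0.001], [0.733, -0.68, 0.001], [0.001, 0.0, -1.0]]
contact_force: [-0.3, 1.0, 0.2]
gripper_width: 60.9
```

Call:
carry_out(
  increments=[
    [255, 0, 0, 0, 0],
    [255, 0, 0, 0, 0],
    [255, 0, 0, -0.01, 0],
    [255, 0, 0, -0.04, 0],
    [255, 0, 0, -0.08, 0],
    [255, 0, 0, -0.12, 0],
    [255, 0, 0, -0.12, 0],
  ],
)

```text
t: 5.22
position: [424.9, 354.1, 151.6]
orientation: [[0.68, 0.733, 0.013], [0.733, -0.68, 0.009], [0.016, 0.003, -1.0]]
contact_force: [2.2, 1.8, -0.2]
gripper_width: 45.7
```

```bash
python3 - <<'E'
from h import *
st(); c=cap('wrist','w4'); cv2.imwrite('pics/w4z.png',cv2.resize(c['pixels'][150:370,200:440,::-1],None,fx=2.7,fy=2.7))
plan([586.3,-277,150],-1)
E
```

```text
t 5.22 p [424.9 354.1 151.6] yaw 47.15 F [ 2.2  1.8 -0.2] w 45.7
t 5.27 p [423.5 353.1 148. ] yaw 47.15 F [ 0.6 -0.6 -1.6] w 46.0
inc [-0.3511  0.5479 -0.0046] roll 0.8403
```

View pics/w4z.png

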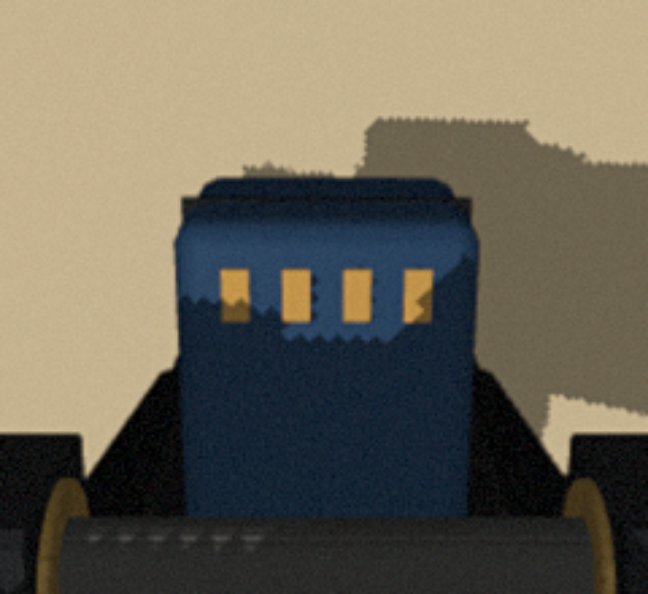

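```bash
python3 - <<'E'
from h import *
c=load('w4'); o=st(); R=o['orientation']
for v in (225,230,235,240):
    p=onz(c,321,v,164); print(v,(R.T@(p-o['position'])).round(1))
for v in (217,222): 
    p=onz(c,321,v,126); print('bottom',v,(R.T@(p-o['position'])).round(1))
a=onz(c,200+178/2.7,235,164);b=onz(c,200+476/2.7,235,164);print(np.linalg.norm(a-b))
E
```

```text
t 5.27 p [423.5 353.1 148. ] yaw 47.15 F [ 0.6 -0.6 -1.6] w 46.0
225 [ 48.2   0.7 -15.5]
230 [ 46.1   0.7 -15.5]
235 [ 44.1   0.7 -15.6]
240 [ 42.    0.7 -15.6]
bottom 217 [44.   0.9 22.4]
bottom 222 [41.4  0.9 22.4]
44.508792084443826
```

Pack held, within about 1 mm of centred along its length. I lift it to clear the meter, then carry it to the case.

Call:
carry_out(
  increments=[
    [255, 0, 0, -0.03, 0],
    [255, -0.02, 0.03, -0.065, 0.1],
    [255, -0.05, 0.08, -0.09, 0.25],
    [255, -0.351, 0.548, -0.09, 0.84],
    [255, -0.351, 0.548, -0.09, 0.84],
    [255, -0.351, 0.548, -0.09, 0.84],
    [255, -0.351, 0.548, -0.09, 0.84],
    [255, -0.351, 0.548, -0.09, 0.84],
    [255, -0.351, 0.548, -0.09, 0.84],
    [255, -0.351, 0.548, -0.09, 0.84],
    [255, -0.351, 0.548, -0.09, 0.84],
    [255, -0.351, 0.548, -0.09, 0.84],
  ],
)

```text
t: 6.27
position: [530.5, -79.1, 225.3]
orientation: [[1.0, -0.018, -0.003], [-0.017, -1.0, 0.001], [-0.003, -0.001, -1.0]]
contact_force: [0.8, 1.5, -1.4]
gripper_width: 45.4
```

```bash
python3 - <<'E'
from h import *
plan([586.3,-277,150],-1)
E
```

```text
t 6.27 p [530.5 -79.1 225.3] yaw -1.0 F [ 0.8  1.5 -1.4] w 45.4
inc [0.0595 0.1969 0.075 ] roll -0.0
```

Call:
carry_out(
  increments=[
    [255, 0.059, 0.195, 0.0, 0],
    [255, 0.059, 0.195, 0.0, 0],
    [255, 0.059, 0.195, 0.0, 0],
    [255, 0.059, 0.195, 0.03, 0],
    [255, 0.059, 0.195, 0.06, 0],
    [255, 0.059, 0.195, 0.08, 0],
    [255, 0.059, 0.195, 0.08, 0],
    [255, 0.059, 0.195, 0.08, 0],
    [255, 0.059, 0.195, 0.08, 0],
  ],
)

```text
t: 7.02
position: [586.9, -272.6, 146.8]
orientation: [[1.0, -0.017, -0.001], [-0.017, -1.0, 0.001], [-0.001, -0.001, -1.0]]
contact_force: [-0.1, -0.2, -1.2]
gripper_width: 45.9
```

```bash
python3 - <<'E'
from h import *
plan([586.3,-277,80],-1); c=cap('wrist','w5')
E
```

```text
t 7.02 p [ 586.9 -272.6  146.8] yaw -0.97 F [-0.1 -0.2 -1.2] w 45.9
inc [-0.0005  0.0045  0.0668] roll 0.0006
```

View pics/w5.png

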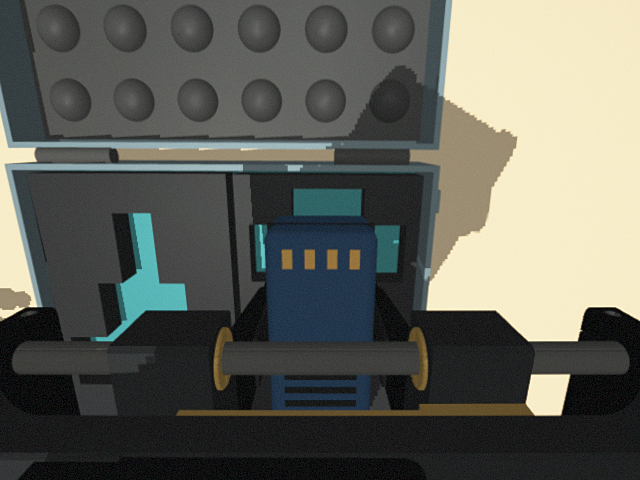

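```bash
python3 - <<'E'
from h import *
c=load('w5'); hsv=cv2.cvtColor(c['pixels'],cv2.COLOR_RGB2HSV); m=cv2.inRange(hsv,(80,70,35),(97,255,255))
for v in (195,202,208): 
    u=np.where(m[v,270:400])[0]+270; print(v,u.min(),u.max()+1,onz(c,u.min(),v,24).round(1),onz(c,u.max()+1,v,24).round(1))
r=np.where(m[170:215,330])[0]+170; print(r.min(),onz(c,330,r.min(),46))
for v in (240,255,265):
    u=np.where(m[v,385:420])[0]+385; print('cut R',u.max()+1,onz(c,u.max()+1,v,24).round(1))
    u=np.where(m[v,245:270])[0]+245; print('cut L',u.min(),onz(c,u.min(),v,24).round(1))
E
```

```text
195 293 362 [ 627.1 -252.2   24. ] [ 626.2 -305.    24. ]
202 293 362 [ 621.7 -252.    24. ] [ 620.8 -305.    24. ]
208 293 362 [ 617.  -251.8   24. ] [ 616.1 -305.1   24. ]
171 [ 646.23108638 -280.09300697   46.        ]
cut R 400 [ 590.  -335.6   24. ]
cut L 254 [ 591.9 -219.9   24. ]
cut R 399 [ 577.5 -335.4   24. ]
cut L 255 [ 579.5 -219.9   24. ]
cut R 398 [ 569.1 -334.9   24. ]
cut L 255 [ 571.  -219.3   24. ]
```

Call:
carry_out(
  increments=[
    [255, -0.0005, 0.005, 0.0, 0],
    [255, -0.0005, 0.005, 0.03, 0],
    [255, -0.0005, 0.005, 0.05, 0],
    [255, -0.0005, 0.005, 0.06, 0],
    [255, -0.0005, 0.005, 0.07, 0],
    [255, -0.0005, 0.005, 0.078, 0],
    [255, -0.0005, 0.005, 0.084, 0],
    [255, -0.0005, 0.005, 0.09, 0],
    [255, -0.0005, 0.005, 0.092, 0],
  ],
)

```text
t: 7.82
position: [586.5, -278.2, 54.5]
orientation: [[1.0, -0.017, -0.0], [-0.017, -1.0, 0.0], [-0.0, -0.0, -1.0]]
contact_force: [-0.0, -0.9, -1.7]
gripper_width: 45.8
```

```bash
python3 - <<'E'
from h import *
plan([586.3,-277.5,46],-1)
E
```

```text
t 7.82 p [ 586.5 -278.2   54.5] yaw -0.98 F [-0.  -0.9 -1.7] w 45.8
inc [-0.0002 -0.0007  0.0085] roll 0.0003
```

Entered the pocket with no contact force. I lower it to the floor and look before releasing.

Call:
carry_out(
  increments=[
    [255, 0, -0.0005, 0.003, 0],
    [255, 0, -0.0005, 0.005, 0],
    [255, 0, -0.0005, 0.007, 0],
    [255, 0, -0.0005, 0.008, 0],
    [255, 0, -0.0005, 0.0085, 0],
    [255, 0, -0.0005, 0.0085, 0],
    [255, 0, -0.0005, 0.0085, 0],
  ],
)

```text
t: 8.4
position: [586.5, -277.8, 46.5]
orientation: [[1.0, -0.017, 0.0], [-0.017, -1.0, -0.0], [0.0, 0.0, -1.0]]
contact_force: [0.0, 0.2, -1.6]
gripper_width: 45.8
```

Call:
carry_out(
  increments=[
    [255, 0, 0, 0.0005, 0],
    [255, 0, 0, 0.001, 0],
    [255, 0, 0, 0.0015, 0],
    [255, 0, 0, 0.0015, 0],
    [255, 0, 0, 0.0015, 0],
  ],
)

```text
t: 8.82
position: [586.7, -277.8, 45.8]
orientation: [[1.0, -0.017, 0.0], [-0.017, -1.0, -0.0], [0.0, 0.0, -1.0]]
contact_force: [-2.6, 1.3, 5.2]
gripper_width: 46.0
```

It touches the floor (+5 N). I release partially, since full opening would reach past the cut-outs.

Call:
carry_out(
  increments=[
    [115, 0, 0, 0, 0],
    [105, 0, 0, 0, 0],
    [100, 0, 0, 0, 0],
    [100, 0, 0, 0, 0],
    [100, 0, 0, -0.005, 0],
    [100, 0, 0, -0.02, 0],
    [100, 0, 0, -0.05, 0],
    [100, 0, 0, -0.09, 0],
    [100, 0, 0, -0.13, 0],
    [100, 0, 0, -0.16, 0],
    [50, 0, 0, -0.16, 0],
  ],
)

```text
t: 9.73
position: [590.4, -279.9, 216.5]
orientation: [[1.0, -0.017, 0.015], [-0.017, -1.0, -0.008], [0.015, 0.008, -1.0]]
contact_force: [0.3, -0.3, 1.2]
gripper_width: 61.0
```

```bash
python3 - <<'E'
from h import *
plan([553,294.8,200],0); c=cap('wrist','w6')
E
```

```text
t 9.73 p [ 590.4 -279.9  216.5] yaw -0.98 F [ 0.3 -0.3  1.2] w 61.0
inc [-0.0475 -0.5741  0.0112] roll -0.0171
```

View pics/w6.png

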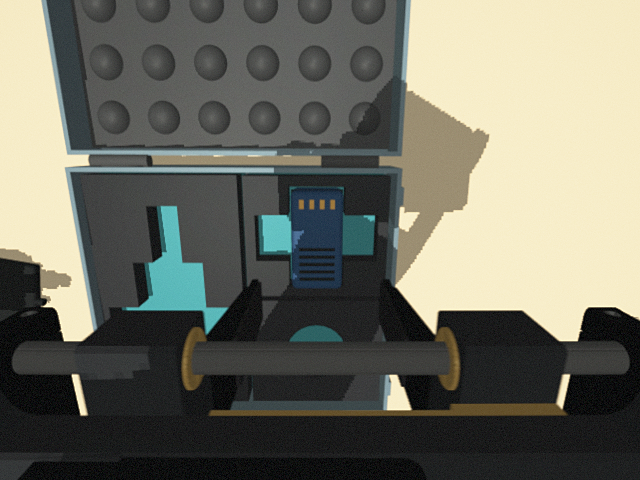

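The pack sits in its pocket, aligned, at (317,237). Calibrator next.

Call:
carry_out(
  increments=[
    [62, -0.044, -0.572, 0.01, 0],
    [62, -0.044, -0.572, 0.01, 0],
    [62, -0.044, -0.572, 0.01, 0],
    [62, -0.044, -0.572, 0.01, 0],
    [62, -0.044, -0.572, 0.01, 0],
    [62, -0.044, -0.572, 0.01, 0],
    [62, -0.044, -0.572, 0.01, 0],
    [62, -0.044, -0.572, 0.01, 0],
    [62, -0.044, -0.572, 0.01, 0],
    [62, -0.044, -0.572, 0.01, 0],
    [62, -0.044, -0.572, 0.01, 0],
    [62, -0.044, -0.572, 0.01, 0],
  ],
)

```text
t: 10.78
position: [555.4, 223.1, 195.3]
orientation: [[1.0, -0.017, -0.001], [-0.017, -1.0, -0.0], [-0.001, 0.001, -1.0]]
contact_force: [1.1, -0.1, -0.3]
gripper_width: 71.7
```

```bash
python3 - <<'E'
from h import *
plan([553,294.8,150],0)
E
```

```text
t 10.78 p [555.4 223.1 195.3] yaw -0.98 F [ 1.1 -0.1 -0.3] w 71.7
inc [-0.0036 -0.0716  0.0453] roll -0.0171
```

Call:
carry_out(
  increments=[
    [62, -0.0025, -0.068, 0.035, 0],
    [62, -0.0025, -0.068, 0.035, 0],
    [62, -0.0025, -0.068, 0.035, 0],
    [62, -0.0025, -0.068, 0.035, 0],
    [62, -0.0025, -0.068, 0.035, 0],
    [62, -0.0025, -0.068, 0.035, 0],
  ],
)

```text
t: 11.28
position: [555.8, 288.3, 161.8]
orientation: [[1.0, -0.018, 0.001], [-0.018, -1.0, -0.0], [0.001, 0.0, -1.0]]
contact_force: [0.0, 0.8, 0.2]
gripper_width: 72.0
```

```bash
python3 - <<'E'
from h import *
c=cap('wrist','w7'); plan([553,294.8,45],0)
E
```

```text
t 11.33 p [556.  288.2 162.1] yaw -1.08 F [-0.1  0.2  0.1] w 72.1
inc [-0.0033 -0.0065  0.1171] roll -0.0189
```

View pics/w7.png

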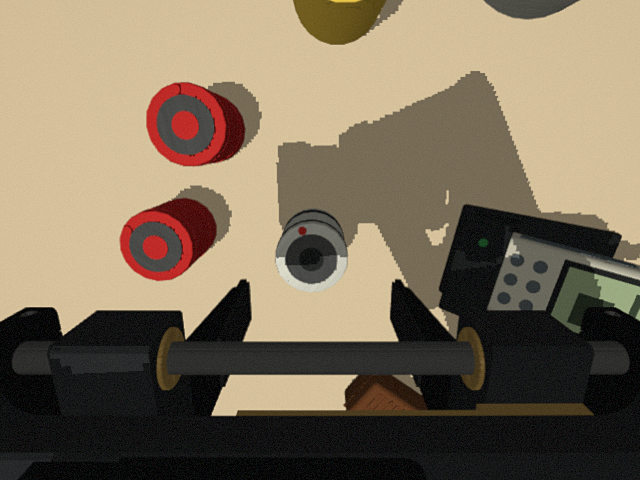

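```bash
python3 - <<'E'
from h import *
c=load('w7')
for p in [(312,254),(312,258)]: print(onz(c,*p,64).round(1))
print(onz(c,276,255,64),onz(c,347.5,255,64),onz(c,312,291,64))
E
```

```text
[556.4 294.5  64. ]
[553.3 294.6  64. ]
[556.11982025 320.77082571  64.        ] [555.15230957 268.67768273  64.        ] [527.35487365 295.24064472  64.        ]
```

Call:
carry_out(
  increments=[
    [62, -0.002, -0.0065, 0.0, 0],
    [62, -0.002, -0.0065, 0.03, 0],
    [62, -0.002, -0.0065, 0.065, 0],
    [62, -0.002, -0.0065, 0.095, 0],
    [62, -0.002, -0.0065, 0.11, 0],
    [62, -0.002, -0.0065, 0.117, 0],
    [62, -0.002, -0.0065, 0.117, 0],
    [62, -0.002, -0.0065, 0.117, 0],
    [255, -0.002, -0.0065, 0.117, 0],
    [255, -0.002, -0.0065, 0.117, 0],
    [255, -0.002, -0.0065, 0.117, 0],
    [255, -0.002, -0.0065, 0.117, 0],
  ],
)

```text
t: 12.33
position: [554.4, 296.0, 45.7]
orientation: [[1.0, -0.017, 0.002], [-0.017, -1.0, 0.0], [0.002, -0.001, -1.0]]
contact_force: [-1.0, -1.5, 3.6]
gripper_width: 53.7
```

Call:
carry_out(
  increments=[
    [255, 0, 0, 0, 0],
    [255, 0, 0, 0, 0],
  ],
)

```text
t: 12.5
position: [554.4, 296.1, 45.7]
orientation: [[1.0, -0.017, 0.002], [-0.017, -1.0, 0.0], [0.002, -0.0, -1.0]]
contact_force: [-1.0, -2.3, 6.3]
gripper_width: 53.5
```

Call:
carry_out(
  increments=[
    [255, 0, 0, -0.01, 0],
    [255, 0, 0, -0.04, 0],
    [255, 0, 0, -0.08, 0],
    [255, 0, 0, -0.12, 0],
    [255, -0.005, 0.03, -0.155, 0],
    [255, -0.015, 0.06, -0.18, 0],
    [255, -0.078, 0.571, -0.18, 0],
    [255, -0.078, 0.571, -0.18, 0],
    [255, -0.078, 0.571, -0.18, 0],
    [255, -0.078, 0.571, -0.18, 0],
    [255, -0.078, 0.571, -0.18, 0],
    [255, -0.078, 0.571, -0.18, 0],
  ],
)

```text
t: 13.5
position: [501.8, -10.4, 222.6]
orientation: [[1.0, -0.017, -0.001], [-0.017, -1.0, 0.0], [-0.001, -0.0, -1.0]]
contact_force: [-0.1, -0.4, -2.3]
gripper_width: 54.0
```

```bash
python3 - <<'E'
from h import *
c=cap('wrist','w8'); plan([466.3,-274.4,180],-1)
E
```

```text
t 13.55 p [501.1 -17.3 222.6] yaw -1.29 F [ 1.1 -5.4 -2.7] w 53.7
inc [-0.0289  0.2575  0.0443] roll -0.0051
```

View pics/w8.png

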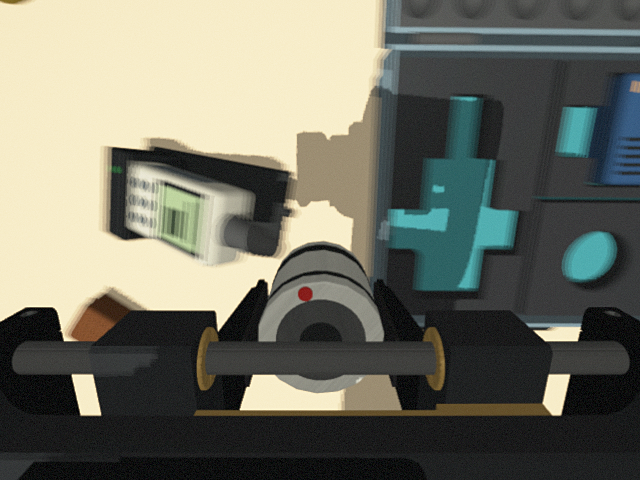

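The drum is held upright between the jaws (centre at about (321,330)) and the path is clear. On to the round pocket.

Call:
carry_out(
  increments=[
    [255, -0.03, 0.257, 0.0, 0],
    [255, -0.03, 0.257, 0.0, 0],
    [255, -0.03, 0.257, 0.0, 0],
    [255, -0.03, 0.257, 0.0, 0],
    [255, -0.03, 0.257, 0.0, 0],
    [255, -0.03, 0.257, 0.02, 0],
    [255, -0.03, 0.257, 0.04, 0],
    [255, -0.03, 0.257, 0.06, 0],
    [255, -0.03, 0.257, 0.06, 0],
    [255, -0.03, 0.257, 0.06, 0],
    [255, -0.03, 0.257, 0.06, 0],
  ],
)

```text
t: 14.47
position: [469.3, -265.1, 164.0]
orientation: [[1.0, -0.016, 0.001], [-0.016, -1.0, -0.0], [0.001, 0.0, -1.0]]
contact_force: [-0.1, -0.4, -1.5]
gripper_width: 54.0
```

```bash
python3 - <<'E'
from h import *
c=cap('wrist','w9'); o=st(); plan([466.3,-274.4,80],-1)
R=o['orientation']; hsv=cv2.cvtColor(c['pixels'],cv2.COLOR_RGB2HSV)
E
```

```text
t 14.52 p [ 469.7 -265.2  164.8] yaw -0.92 F [ 0.1  0.1 -2.2] w 53.5
t 14.52 p [ 469.7 -265.2  164.8] yaw -0.92 F [ 0.1  0.1 -2.2] w 53.5
inc [-0.0035  0.0091  0.0848] roll 0.0013
```

View pics/w9.png

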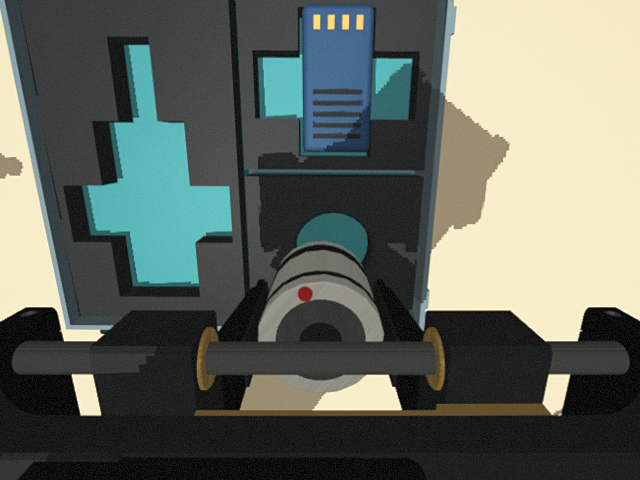

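```bash
python3 - <<'E'
from h import *
c=load('w9'); o=st(); R=o['orientation']; z=o['position'][2]+18.3
for p in [(258,330),(384,330),(320,392)]: print((R.T@(onz(c,*p,z)-o['position'])).round(1))
hsv=cv2.cvtColor(c['pixels'],cv2.COLOR_RGB2HSV); m=cv2.inRange(hsv,(80,70,35),(97,255,255)); m[:205]=0;m[:,:285]=0;m[:,380:]=0;m[262:]=0
m=cv2.morphologyEx(m,cv2.MORPH_OPEN,np.ones((3,3)))
ys,xs=np.nonzero(m); i=xs.argmin();j=xs.argmax(); k=ys.argmin()
print(xs[i],ys[i],onz(c,xs[i],ys[i],24),xs[j],ys[j],onz(c,xs[j]+1,ys[j],24)); print(ys[k],xs[ys==ys[k]].mean(),onz(c,xs[ys==ys[k]].mean(),ys[k],46))
E
```

```text
t 14.52 p [ 469.7 -265.2  164.8] yaw -0.92 F [ 0.1  0.1 -2.2] w 53.5
[  3.3 -26.2 -18.3]
[  3.3  25.9 -18.3]
[-26.9  -0.5 -18.4]
296 240 [ 469.37893338 -244.51431521   24.        ] 367 235 [ 472.71285402 -305.02517377   24.        ]
212 333.0 [ 496.81243772 -275.06585945   46.        ]
```

Call:
carry_out(
  increments=[
    [255, -0.0033, 0.0093, 0, 0],
    [255, -0.0033, 0.0093, 0.02, 0],
    [255, -0.0033, 0.0093, 0.04, 0],
    [255, -0.0033, 0.0093, 0.055, 0],
    [255, -0.0033, 0.0093, 0.065, 0],
    [255, -0.0033, 0.0093, 0.072, 0],
    [255, -0.0033, 0.0093, 0.079, 0],
    [255, -0.0033, 0.0093, 0.084, 0],
    [255, -0.0033, 0.0093, 0.088, 0],
    [255, -0.0033, 0.0093, 0.089, 0],
    [255, -0.0033, 0.0093, 0.089, 0],
  ],
)

```text
t: 15.43
position: [465.4, -274.8, 74.2]
orientation: [[1.0, -0.017, 0.0], [-0.017, -1.0, -0.0], [0.0, 0.0, -1.0]]
contact_force: [0.5, 0.1, -3.1]
gripper_width: 53.5
```

```bash
python3 - <<'E'
from h import *
plan([466.6,-274.6,69.7],-1)
E
```

```text
t 15.43 p [ 465.4 -274.8   74.2] yaw -0.98 F [ 0.5  0.1 -3.1] w 53.5
inc [ 0.0012 -0.0002  0.0045] roll 0.0003
```

Call:
carry_out(
  increments=[
    [255, 0.001, 0, 0.002, 0],
    [255, 0.001, 0, 0.003, 0],
    [255, 0.001, 0, 0.004, 0],
    [255, 0.001, 0, 0.0045, 0],
    [255, 0.001, 0, 0.005, 0],
    [255, 0.001, 0, 0.005, 0],
    [255, 0.001, 0, 0.005, 0],
  ],
)

```text
t: 16.02
position: [466.4, -274.8, 69.7]
orientation: [[1.0, -0.017, 0.0], [-0.017, -1.0, -0.0], [0.0, 0.0, -1.0]]
contact_force: [-2.2, 1.6, 3.9]
gripper_width: 53.8
```

On the floor (+3.9 N). Release.

Call:
carry_out(
  increments=[
    [100, 0, 0, 0, 0],
    [80, 0, 0, 0, 0],
    [70, 0, 0, 0, 0],
    [70, 0, 0, 0, 0],
    [70, 0, 0, -0.005, 0],
    [70, 0, 0, -0.02, 0],
    [60, 0, 0, -0.06, 0],
    [40, 0, 0, -0.1, 0],
    [20, 0, 0, -0.14, 0],
    [0, 0, 0, -0.16, 0],
    [0, 0, 0, -0.17, 0],
  ],
)

```text
t: 16.93
position: [468.0, -275.9, 244.6]
orientation: [[1.0, -0.017, 0.007], [-0.017, -1.0, -0.005], [0.007, 0.005, -1.0]]
contact_force: [-0.4, 0.1, 0.4]
gripper_width: 92.5
```

```bash
python3 - <<'E'
from h import *
plan([500,110,290],-12); c=cap('wrist','w10')
E
```

```text
t 16.93 p [ 468.  -275.9  244.6] yaw -0.98 F [-0.4  0.1  0.4] w 92.5
inc [ 0.0257 -0.3862 -0.047 ] roll 0.1923
```

View pics/w10.png

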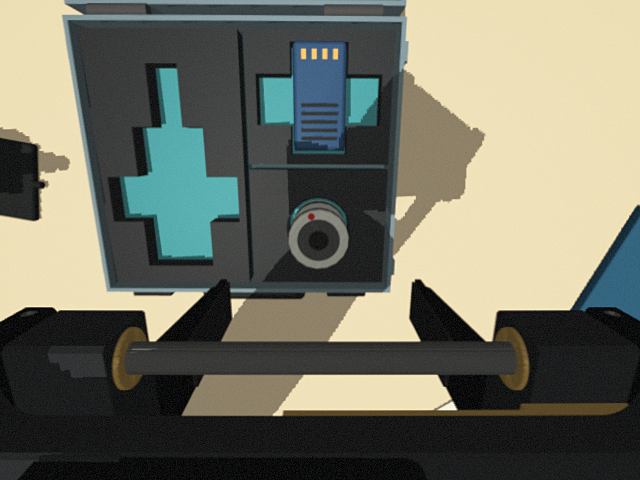

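The calibrator stands in its pocket at (318,238). Now the meter: its x axis is at about -100° yaw, so I use tool yaw 80° to keep joint 6 in range. I'll look from above it first.

Call:
carry_out(
  increments=[
    [0, 0.041, -0.377, -0.045, -1.414],
    [0, 0.041, -0.377, -0.045, -1.414],
    [0, 0.041, -0.377, -0.045, -1.414],
    [0, 0.041, -0.377, -0.045, -1.414],
    [0, 0.041, -0.377, -0.045, -1.414],
    [0, 0.041, -0.377, -0.045, -1.414],
    [0, 0.041, -0.377, -0.045, -1.414],
    [0, 0.041, -0.377, -0.045, -1.414],
    [0, 0.041, -0.377, -0.045, -1.414],
    [0, 0.041, -0.377, -0.045, -1.414],
    [0, 0.041, -0.377, -0.045, -1.414],
    [0, 0.041, -0.377, -0.045, -1.414],
  ],
)

```text
t: 17.98
position: [512.9, 102.8, 281.4]
orientation: [[0.166, 0.986, -0.004], [0.986, -0.166, -0.001], [-0.001, -0.004, -1.0]]
contact_force: [0.4, -0.1, 0.2]
gripper_width: 94.8
```

Call:
carry_out(
  increments=[
    [0, 0, 0, 0, 0],
    [0, 0, 0, 0, 0],
    [0, 0, 0, 0, 0],
  ],
)

```text
t: 18.23
position: [513.3, 101.3, 282.6]
orientation: [[0.175, 0.985, -0.002], [0.985, -0.175, -0.0], [-0.001, -0.002, -1.0]]
contact_force: [1.0, 0.2, -0.5]
gripper_width: 95.2
```

```bash
python3 - <<'E'
from h import *
st(); c=cap('wrist','w11'); t=cap('top','t11'); s=cap('scene','s11'); print(ray(c,320,240))
for n,c,b in (('s',s,(140,290,280,460)),): cv2.imwrite('pics/s11z.png',cv2.resize(c['pixels'][b[0]:b[1],b[2]:b[3],::-1],None,fx=4,fy=4,interpolation=2))
E
```

```text
t 18.23 p [513.3 101.3 282.6] yaw 79.95 F [ 1.   0.2 -0.5] w 95.2
(array([527.38513862, 178.22700889, 434.94311686]), array([-0.04693975, -0.25666449, -0.96549755]))
```

View pics/w11.png

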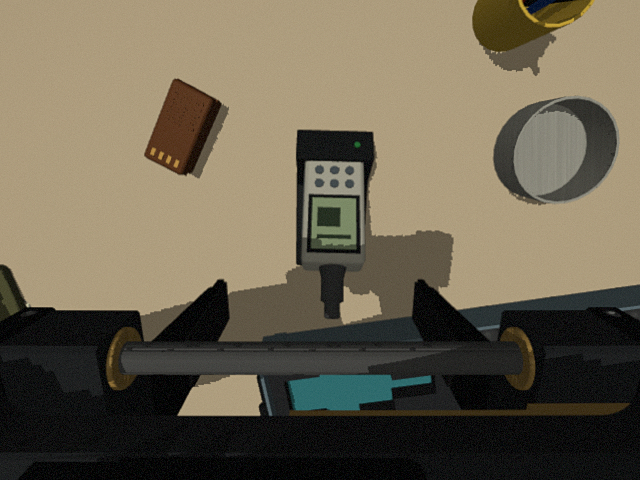

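View pics/s11z.png

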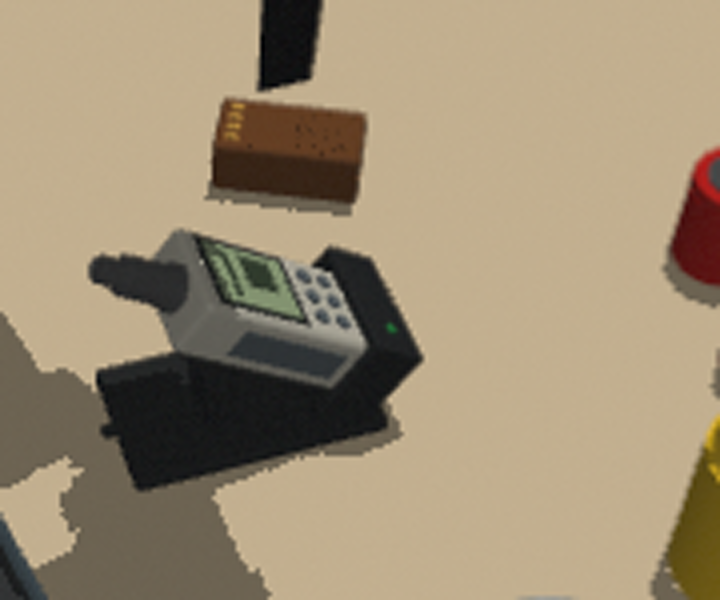

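```bash
python3 - <<'E'
from h import *
for f,(y,x,h,w) in {'w11':(120,270,210,130),'w2':(110,340,110,200)}.items():
    c=load(f); k=4 if f=='w2' else 2.8; cv2.imwrite(f'pics/{f}m.png',cv2.resize(c['pixels'][y:y+h,x:x+w,::-1],None,fx=k,fy=k,interpolation=cv2.INTER_CUBIC))
E
```

```text
(no output)
```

View pics/w11m.png

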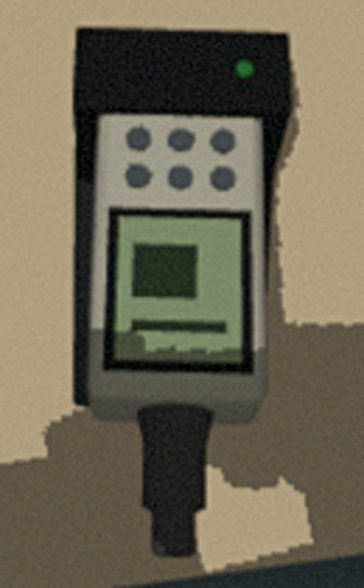

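```bash
python3 - <<'E'
from h import *
c=load('w2'); d=load('w11')
A=[(110,208),(251,212),(254,373),(104,370),(140,139),(224,140),(137,176),(223,178)]
B=[(270,320),(318,148),(526,183),(470,367),(189,266),(214,163),(236,276),(262,172)]
P=[]
for a,b in zip(A,B):
    o1,d1=ray(d,270+a[0]/2.8,120+a[1]/2.8); o2,d2=ray(c,340+b[0]/4,100+b[1]/4)
    s=np.linalg.lstsq(np.stack([d1,-d2],1),o2-o1,rcond=None)[0]; p=o1+s[0]*d1;q=o2+s[1]*d2; P.append((p+q)/2); print(P[-1].round(1),np.linalg.norm(p-q).round(1))
P=np.array(P); m=P.mean(0); u,s,v=np.linalg.svd(P-m); n=v[2]*np.sign(v[2][2]); print('n',n,'tilt',np.degrees(np.arccos(n[2])),'dir of slope yaw',np.degrees(np.arctan2(-n[1],-n[0])),s)
dc=P[:4].mean(0); print('display centre',dc)
# plane fit with 35 deg fixed & yaw
ax=(P[[2,3]].mean(0)-P[[0,1]].mean(0)); print('x dir',ax/np.linalg.norm(ax),np.linalg.norm(ax),'elev',np.degrees(np.arcsin(ax[2]/np.linalg.norm(ax))),'yaw',np.degrees(np.arctan2(ax[1],ax[0])))
for i,j in ((0,1),(3,2),(4,5),(6,7)): e=P[j]-P[i]; print('across yaw',np.degrees(np.arctan2(e[1],e[0])),np.linalg.norm(e))
E
```

```text
[508.4 133.8  94.6] 0.7
[554.6 125.2 101. ] 0.7
[545.8  77.8 125.2] 1.3
[497.8  84.1 115.8] 0.6
[521.9 152.9  71.1] 0.9
[551.  147.7  74.5] 0.8
[519.2 141.1  80.6] 0.0
[548.4 135.5  81.5] 0.5
n [-0.02602382  0.5680479   0.82258394] tilt 34.65570094934576 dir of slope yaw -87.37695875960536 [91.39913685 56.63783904 11.21449381]
display centre [526.64753643 105.20977013 109.1486009 ]
x dir [-0.17771197 -0.89138955  0.416945  ] 54.44076021220097 elev 24.641862054652783 yaw -101.27495072873708
across yaw -10.505344297237386 47.43876143818995
across yaw -7.474191355692537 49.36790354225086
across yaw -10.159187213981694 29.741382371822077
across yaw -10.991510844855563 29.688807629785433
```

```bash
python3 - <<'E'
from h import *
s=load('s11')['pixels']; cv2.imwrite('pics/s11m.png',cv2.resize(s[190:265,298:390,::-1],None,fx=8,fy=8,interpolation=cv2.INTER_CUBIC))
s=load('w2')['pixels']; cv2.imwrite('pics/w2m.png',cv2.resize(s[110:210,345:535,::-1],None,fx=4.2,fy=4.2,interpolation=cv2.INTER_CUBIC))
E
```

```text
(no output)
```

View pics/s11m.png

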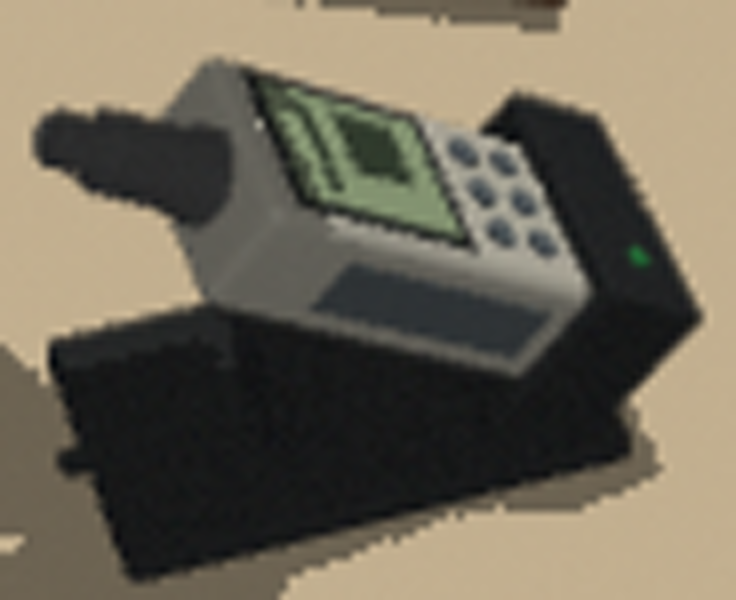

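View pics/w2m.png

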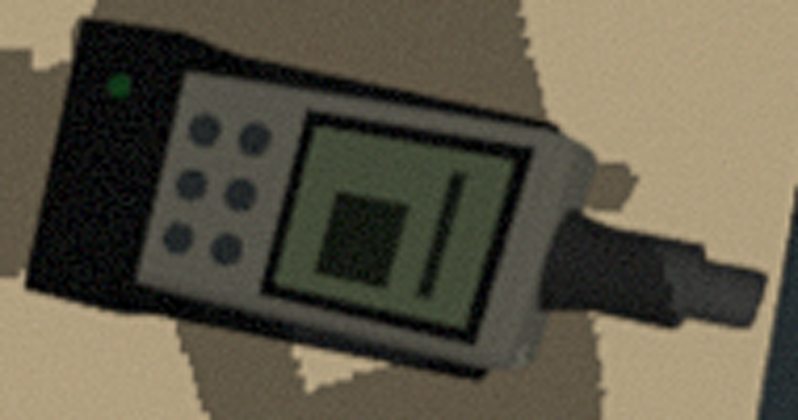

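```bash
cat > tri.py <<'E'
from h import *
def tri(obs):
    A=np.zeros((3,3));b=np.zeros(3);L=[]
    for c,u,v in obs:
        o,d=ray(c,u,v); d=d/np.linalg.norm(d); M=np.eye(3)-np.outer(d,d); A+=M;b+=M@o; L.append((o,d))
    p=np.linalg.solve(A,b); return p,[round(float(np.linalg.norm((np.eye(3)-np.outer(d,d))@(p-o))),1) for o,d in L]
E
python3 - <<'E'
from tri import *
s,w2,w11=load('s11'),load('w2'),load('w11')
S=lambda p:(s,298+p[0]/8,190+p[1]/8); A=lambda p:(w2,345+p[0]/4.2,110+p[1]/4.2); B=lambda p:(w11,270+p[0]/2.8,120+p[1]/2.8)
pts={'FL':((412,115),(264,292),(110,208)),'FH':((472,245),(308,113),(251,212)),'NH':((305,203),(532,152),(254,373)),'NL':((245,72),(473,342),(104,370)),
'bFL':((505,159),(178,237),(140,139)),'bFH':((544,240),(204,129),(224,140)),'bDL':((464,151),(227,248),(137,176)),'bDH':((502,232),(255,138),(223,178)),'led':((640,256),(119,85),(245,69)),'tip':((45,140),(755,300),(174,550))}
R={}
for k,(a,b,c) in pts.items():
    p,r=tri([S(a),A(b),B(c)]); R[k]=p; print(k,p.round(1),r)
P=np.array([R[k] for k in list(pts)[:8]]); m=P.mean(0); u,sv,v=np.linalg.svd(P-m); n=v[2]*np.sign(v[2][2]); print(n.round(3),'tilt',np.degrees(np.arccos(n[2])).round(1),'slope yaw',np.degrees(np.arctan2(-n[1],-n[0])).round(1),sv.round(1))
dc=P[:4].mean(0); bc=P[4:].mean(0); a=dc-bc; print('dc',dc,'bc',bc,'axis yaw',np.degrees(np.arctan2(a[1],a[0])),'elev',np.degrees(np.arcsin(a[2]/np.linalg.norm(a))))
for i,j in ((0,1),(3,2),(4,5),(6,7)): e=P[j]-P[i]; print('across yaw',np.degrees(np.arctan2(e[1],e[0])).round(1),np.linalg.norm(e).round(1))
for c,pr in ((w11,[((110,208),(251,212)),((104,370),(254,373)),((140,139),(224,140)),((78,30),(288,36))]),):
    for a,b in pr:
        a=onz(*B(a),100);b=onz(*B(b),100);e=b-a;print('w11 across',np.degrees(np.arctan2(e[1],e[0])).round(2))
for a,b in [((264,292),(308,113)),((473,342),(532,152)),((178,237),(204,129)),((25,287),(80,20))]:
    a=onz(*A(a),100);b=onz(*A(b),100);e=b-a;print('w2 across',np.degrees(np.arctan2(e[1],e[0])).round(2))
E
```

```text
FL [508.4 132.3  85.7] [1.1, 1.1, 0.3]
FH [555.6 122.7  85.5] [0.5, 0.9, 0.6]
NH [546.5  76.1 118.9] [1.9, 1.7, 0.8]
NL [499.   85.5 117.7] [2.1, 1.0, 1.1]
bFL [522.5 153.3  70.7] [1.4, 1.0, 0.6]
bFH [551.6 147.5  70. ] [1.2, 1.0, 0.4]
bDL [519.7 141.3  77.8] [1.8, 1.1, 0.7]
bDH [549.1 135.2  77.6] [1.5, 1.1, 0.4]
led [563.5 170.3  62.7] [1.5, 1.0, 0.6]
tip [510.9  24.3 134.5] [0.5, 0.8, 0.3]
[0.108 0.552 0.827] tilt 34.2 slope yaw -101.1 [92.  56.8  1.3]
dc [527.34897794 104.15025906 101.95369702] bc [535.72112214 144.32460685  74.03691731] axis yaw -101.77169017576658 elev 34.22651233064196
across yaw -11.5 48.2
across yaw -11.2 48.4
across yaw -11.3 29.8
across yaw -11.7 30.0
w11 across -11.66
w11 across -11.23
w11 across -10.7
w11 across -11.6
w2 across -10.53
w2 across -11.93
w2 across -11.22
w2 across -10.67
```

```bash
python3 - <<'E'
from tri import *
s,w2,w11=load('s11'),load('w2'),load('w11')
S=lambda p:(s,298+p[0]/8,190+p[1]/8); A=lambda p:(w2,345+p[0]/4.2,110+p[1]/4.2); B=lambda p:(w11,270+p[0]/2.8,120+p[1]/2.8)
print('low-x nose plate',tri([A((485,378)),B((76,405))]))
print('high-x nose plate',tri([A((557,125)),S((130,578))]), tri([A((557,125)),S((50,345))]))
for z in (0,20,40): print(z,onz(*A((485,378)),z).round(0),onz(*B((76,405)),z).round(0),onz(*S((130,578)),z).round(0),onz(*S((50,345)),z).round(0),onz(*S((630,455)),z).round(0))
E
```

```text
low-x nose plate (array([473.79133312,  41.49992812,  17.78151893]), [0.3, 0.3])
high-x nose plate (array([552.92703074,  22.13619612,   3.64534756]), [1.0, 1.0]) (array([537.47155852,  31.34090726,  66.48602756]), [20.9, 20.9])
0 [471.  35.   0.] [472.  36.   0.] [551.  24.   0.] [469.  42.   0.] [581. 164.   0.]
20 [474.  42.  20.] [474.  42.  20.] [564.  17.  20.] [484.  35.  20.] [593. 154.  20.]
40 [477.  50.  40.] [477.  49.  40.] [577.  11.  40.] [499.  28.  40.] [605. 144.  40.]
```

The three views agree to within 2 mm. The meter's axis is at yaw -101.3°, slope about 34-35°, casing centre about (529.5,117,69.5). The cradle plate is low, so the fingers have room.

```bash
python3 - <<'E'
from h import *
plan([529.5,117,69],78.7)
E
```

```text
t 18.38 p [513.7 101.2 283.7] yaw 79.97 F [ 0.1 -0.2  0.2] w 95.2
inc [0.0183 0.013  0.2147] roll 0.0222
```

Call:
carry_out(
  increments=[
    [0, 0.0183, 0.013, 0.04, 0.022],
    [0, 0.0183, 0.013, 0.08, 0.022],
    [0, 0.0183, 0.013, 0.11, 0.022],
    [0, 0.0183, 0.013, 0.13, 0.022],
    [0, 0.0183, 0.013, 0.13, 0.022],
    [0, 0.0183, 0.013, 0.13, 0.022],
  ],
)

```text
t: 18.88
position: [529.1, 117.0, 153.2]
orientation: [[0.195, 0.981, -0.003], [0.981, -0.195, -0.0], [-0.001, -0.002, -1.0]]
contact_force: [0.6, -0.1, 0.1]
gripper_width: 94.8
```

```bash
python3 - <<'E'
from h import *
plan([529.5,117,69],78.7); c=cap('wrist','w12')
E
```

```text
t 18.88 p [529.1 117.  153.2] yaw 78.74 F [ 0.6 -0.1  0.1] w 94.8
inc [0.0001 0.0006 0.0841] roll 0.0007
```

View pics/w12.png

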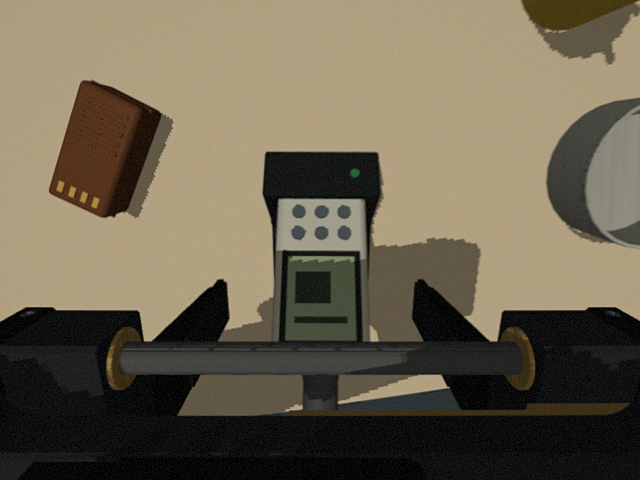

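Centred and square between the jaws (x of about 321). Descend and close.

Call:
carry_out(
  increments=[
    [0, 0, 0.0005, 0.03, 0],
    [0, 0, 0.0005, 0.055, 0],
    [0, 0, 0.0005, 0.072, 0],
    [0, 0, 0.0005, 0.082, 0],
    [0, 0, 0.0005, 0.084, 0],
    [0, 0, 0.0005, 0.084, 0],
    [0, 0, 0.0005, 0.084, 0],
  ],
)

```text
t: 19.52
position: [531.9, 117.4, 72.3]
orientation: [[0.195, 0.981, 0.004], [0.981, -0.195, 0.0], [0.001, 0.003, -1.0]]
contact_force: [0.7, -0.2, -0.8]
gripper_width: 95.5
```

Call:
carry_out(
  increments=[
    [80, 0, 0, 0, 0],
    [85, 0, 0, 0, 0],
    [90, 0, 0, 0, 0],
    [110, 0, 0, 0, 0],
    [255, 0, 0, 0, 0],
    [255, 0, 0, 0, 0],
    [255, 0, 0, 0, 0],
    [255, 0, 0, 0, 0],
  ],
)

```text
t: 20.18
position: [529.9, 117.2, 70.1]
orientation: [[0.195, 0.981, -0.001], [0.981, -0.195, 0.0], [-0.0, -0.001, -1.0]]
contact_force: [-1.8, -1.0, 2.8]
gripper_width: 60.0
```

```bash
python3 - <<'E'
from h import *
o=st(); print(o['torque'].round(2)); R=o['orientation']; x=np.array([-.1605,-.8033,.5736]); print((R.T@x).round(4))
E
```

```text
t 20.18 p [529.9 117.2  70.1] yaw 78.76 F [-1.8 -1.   2.8] w 60.0
[-0.07  0.3  -0.01]
[-0.8193 -0.0014 -0.5735]
```

Gripped at 60.0 mm with low force. I draw it up the slope at 35° gently, checking the force.

Call:
carry_out(
  increments=[
    [255, -0.0025, 0, -0.0017, 0],
    [255, -0.005, 0, -0.0035, 0],
    [255, -0.0075, 0, -0.0052, 0],
    [255, -0.0075, 0, -0.0052, 0],
  ],
)

```text
t: 20.52
position: [528.9, 109.4, 75.7]
orientation: [[0.195, 0.981, 0.0], [0.981, -0.195, -0.0], [-0.0, 0.0, -1.0]]
contact_force: [-0.6, 1.4, 1.1]
gripper_width: 59.9
```

```bash
python3 - <<'E'
from h import *
o=st(); print(o['torque'].round(2))
E
```

```text
t 20.52 p [528.9 109.4  75.7] yaw 78.76 F [-0.6  1.4  1.1] w 59.9
[ 0.12  0.05 -0.  ]
```

Call:
carry_out(
  increments=[
    [255, -0.0035, 0, -0.0025, 0],
    [255, -0.007, 0, -0.005, 0],
    [255, -0.0105, 0, -0.0075, 0],
    [255, -0.014, 0, -0.01, 0],
    [255, -0.0175, 0, -0.0124, 0],
    [255, -0.021, 0, -0.0149, 0],
    [255, -0.0245, 0, -0.0174, 0],
    [255, -0.0285, 0, -0.0202, 0],
    [255, -0.0285, 0, -0.0202, 0],
  ],
)

```text
t: 21.27
position: [523.3, 80.9, 96.0]
orientation: [[0.195, 0.981, 0.0], [0.981, -0.195, -0.001], [-0.001, 0.001, -1.0]]
contact_force: [0.7, 0.8, -0.3]
gripper_width: 59.6
```

```bash
python3 - <<'E'
from h import *
o=st(); print(o['torque'].round(2)); c=cap('scene','s13'); cv2.imwrite('pics/s13z.png',cv2.resize(c['pixels'][140:290,270:460,::-1],None,fx=4,fy=4,interpolation=2))
E
```

```text
t 21.27 p [523.3  80.9  96. ] yaw 78.75 F [ 0.7  0.8 -0.3] w 59.6
[ 0.1  -0.07  0.07]
```

View pics/s13z.png

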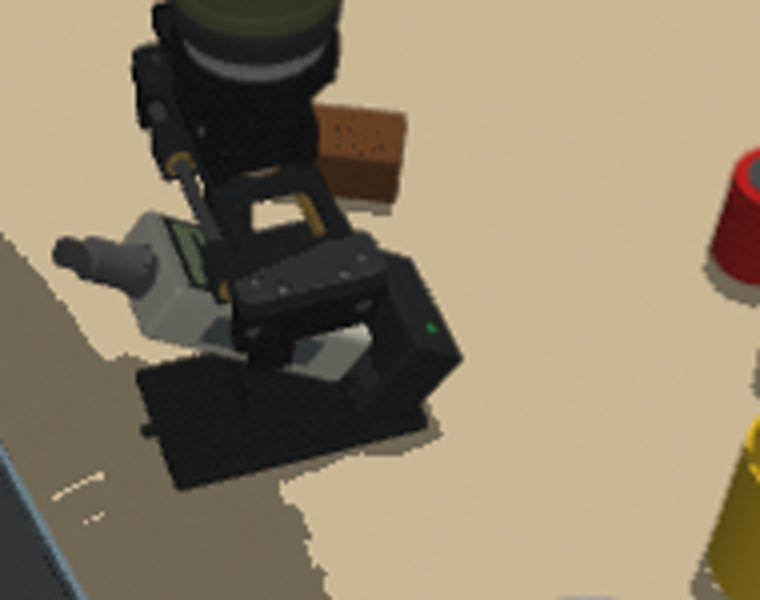

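The meter is clear of the socket (44 mm drawn, force about 1 N throughout). The wrist can't tilt, so I'll level the meter by pivoting it on its foot edge on free desk near (340,20), then regrip. First, up and over.

Call:
carry_out(
  increments=[
    [255, -0.007, 0, -0.005, 0],
    [255, -0.014, 0, -0.01, 0],
    [255, -0.02, 0, -0.025, 0],
    [255, -0.02, 0, -0.05, 0],
    [255, -0.02, 0, -0.08, 0],
    [255, -0.02, 0, -0.1, -0.1],
    [255, -0.02, 0, -0.1, -0.2],
    [255, -0.02, 0, -0.1, -0.3],
  ],
)

```text
t: 21.98
position: [520.2, 61.3, 198.1]
orientation: [[-0.109, 0.994, 0.004], [0.994, 0.109, -0.001], [-0.002, 0.004, -1.0]]
contact_force: [-0.0, 0.2, -3.1]
gripper_width: 59.9
```

```bash
python3 - <<'E'
from h import *
o=plan([340,20,160],179)
E
```

```text
t 21.98 p [520.2  61.3 198.1] yaw 96.23 F [-0.   0.2 -3.1] w 59.9
inc [-0.0214 -0.1837  0.0374] roll -1.4445
```

Call:
carry_out(
  increments=[
    [255, -0.0214, -0.184, 0.04, -1.444],
    [255, -0.0214, -0.184, 0.04, -1.444],
    [255, -0.0214, -0.184, 0.04, -1.444],
    [255, -0.0214, -0.184, 0.04, -1.444],
    [255, -0.0214, -0.184, 0.04, -1.444],
    [255, -0.0214, -0.184, 0.04, -1.444],
    [255, -0.0214, -0.184, 0.04, -1.444],
    [255, -0.0214, -0.184, 0.04, -1.444],
    [255, -0.0214, -0.184, 0.04, -1.444],
    [255, -0.0214, -0.184, 0.04, -1.444],
    [255, -0.0214, -0.184, 0.04, -1.444],
    [255, -0.0214, -0.184, 0.04, -1.444],
  ],
)

```text
t: 22.98
position: [338.0, 21.2, 155.4]
orientation: [[-1.0, 0.018, -0.001], [0.018, 1.0, -0.001], [0.001, -0.001, -1.0]]
contact_force: [0.2, 0.7, -1.9]
gripper_width: 60.0
```

Call:
carry_out(
  increments=[
    [255, 0, 0, 0.02, 0],
    [255, 0, 0, 0.04, 0],
    [255, 0, 0, 0.06, 0],
    [255, 0, 0, 0.06, 0],
    [255, 0, 0, 0.06, 0],
  ],
)

```text
t: 23.4
position: [337.3, 21.5, 94.6]
orientation: [[-1.0, 0.023, -0.003], [0.023, 1.0, -0.0], [0.003, -0.0, -1.0]]
contact_force: [-0.7, -0.5, -1.7]
gripper_width: 59.4
```

```bash
python3 - <<'E'
from h import *
st(); c=cap('scene','s14'); cap('wrist','w14'); cv2.imwrite('pics/s14z.png',cv2.resize(c['pixels'][120:320,140:400,::-1],None,fx=3,fy=3,interpolation=2))
E
```

```text
t 23.4 p [337.3  21.5  94.6] yaw 178.68 F [-0.7 -0.5 -1.7] w 59.4
```

View pics/s14z.png

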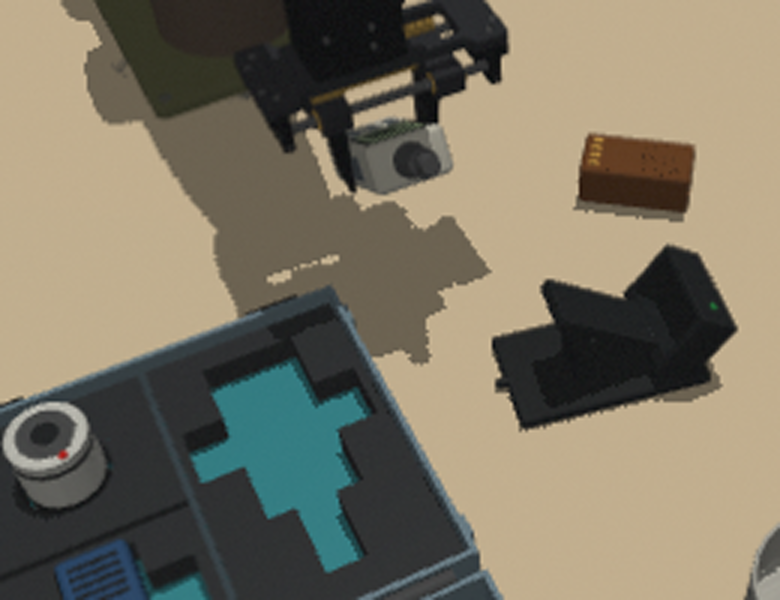

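View pics/w14.png

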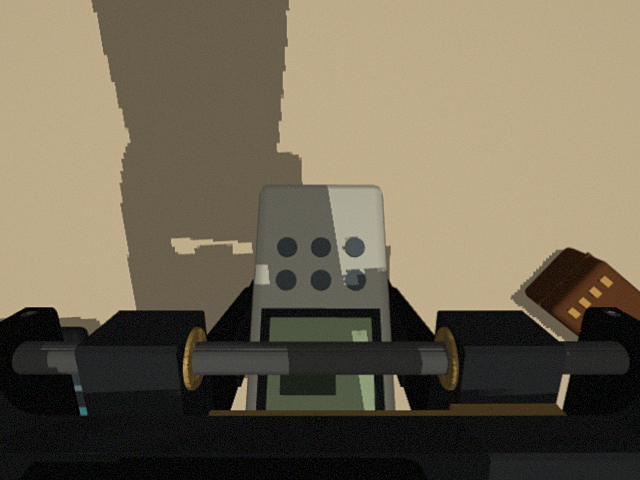

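```bash
python3 - <<'E'
from h import *
c=load('w14'); o=st(); R=o['orientation']
for v,a,b in ((200,259,384),(247,286.5,355),(280,285.5,356.5)):
    for z in (50,60,70,80,90,100,110,120):
        p=onz(c,a,v,z);q=onz(c,b,v,z); print(v,z,np.linalg.norm(p-q).round(1),(R.T@((p+q)/2-o['position'])).round(1))
E
```

```text
t 23.5 p [339.2  21.5  96.7] yaw 178.68 F [ 0.3  0.3 -1.9] w 59.8
200 50 69.2 [47.7  0.8 46.6]
200 60 65.7 [49.2  0.8 36.6]
200 70 62.3 [50.8  0.8 26.6]
200 80 58.8 [52.3  0.8 16.6]
200 90 55.3 [53.8  0.7  6.6]
200 100 51.8 [55.4  0.7 -3.4]
200 110 48.3 [ 56.9   0.7 -13.4]
200 120 44.8 [ 58.4   0.7 -23.4]
247 50 39.4 [20.6  0.4 46.7]
247 60 37.4 [23.5  0.4 36.7]
247 70 35.4 [26.4  0.4 26.7]
247 80 33.4 [29.3  0.4 16.7]
247 90 31.4 [32.2  0.4  6.7]
247 100 29.4 [35.1  0.4 -3.3]
247 110 27.5 [ 38.    0.4 -13.3]
247 120 25.5 [ 40.9   0.4 -23.3]
280 50 41.9 [ 0.3  0.6 46.7]
280 60 39.8 [ 4.2  0.6 36.7]
280 70 37.7 [ 8.1  0.6 26.7]
280 80 35.6 [12.1  0.6 16.7]
280 90 33.5 [16.   0.5  6.7]
280 100 31.3 [19.9  0.5 -3.3]
280 110 29.2 [ 23.8   0.5 -13.3]
280 120 27.1 [ 27.7   0.5 -23.3]
```

From the button geometry the meter still sits at 35° in the grip (about 37° measured) with no slip. I lower it to foot contact.

Call:
carry_out(
  increments=[
    [255, 0, 0, 0.015, 0],
    [255, 0, 0, 0.03, 0],
    [255, 0, 0, 0.036, 0],
    [255, 0, 0, 0.039, 0],
    [255, 0, 0, 0.04, 0],
    [255, 0, 0, 0.04, 0],
  ],
)

```text
t: 24.0
position: [339.2, 21.8, 56.3]
orientation: [[-1.0, 0.023, 0.001], [0.023, 1.0, -0.0], [-0.001, -0.0, -1.0]]
contact_force: [-0.6, 0.9, -2.6]
gripper_width: 60.0
```

```bash
python3 - <<'E'
from h import *
o=st(); print(o['torque'].round(2))
E
```

```text
t 24.0 p [339.2  21.8  56.3] yaw 178.7 F [-0.6  0.9 -2.6] w 60.0
[ 0.08 -0.14  0.02]
```

Call:
carry_out(
  increments=[
    [255, 0, 0, 0.003, 0],
    [255, -0.0015, 0, 0.005, 0],
    [255, -0.004, 0, 0.0075, 0],
    [255, -0.006, 0, 0.0095, 0],
    [255, -0.0083, 0, 0.012, 0],
    [255, -0.0083, 0, 0.012, 0],
  ],
)

```text
t: 24.5
position: [348.5, 21.7, 44.8]
orientation: [[-1.0, 0.023, 0.002], [0.023, 1.0, 0.0], [-0.002, 0.0, -1.0]]
contact_force: [-0.3, 1.1, 3.3]
gripper_width: 59.5
```

```bash
python3 - <<'E'
from h import *
o=st(); print(o['torque'].round(2))
E
```

```text
t 24.5 p [348.5  21.7  44.8] yaw 178.68 F [-0.3  1.1  3.3] w 59.5
[ 0.19  0.04 -0.02]
```

It is pivoting smoothly (about 6 N of foot contact). Continue.

Call:
carry_out(
  increments=[
    [255, -0.0018, 0, 0.0023, 0],
    [255, -0.0036, 0, 0.0046, 0],
    [255, -0.0052, 0, 0.0071, 0],
    [255, -0.0068, 0, 0.0096, 0],
    [255, -0.0083, 0, 0.0122, 0],
    [255, -0.0097, 0, 0.0148, 0],
    [255, -0.011, 0, 0.0175, 0],
    [255, -0.012, 0, 0.0202, 0],
    [255, -0.012, 0, 0.0202, 0],
  ],
)

```text
t: 25.25
position: [362.9, 21.2, 25.8]
orientation: [[-1.0, 0.023, 0.008], [0.023, 1.0, -0.0], [-0.008, -0.0, -1.0]]
contact_force: [3.9, 0.7, 4.1]
gripper_width: 60.0
```

```bash
python3 - <<'E'
from h import *
o=st(); print(o['torque'].round(2)); cap('wrist','w15')
E
```

```text
t 25.25 p [362.9  21.2  25.8] yaw 178.68 F [3.9 0.7 4.1] w 60.0
[ 0.24 -0.41 -0.04]
```

View pics/w15.png

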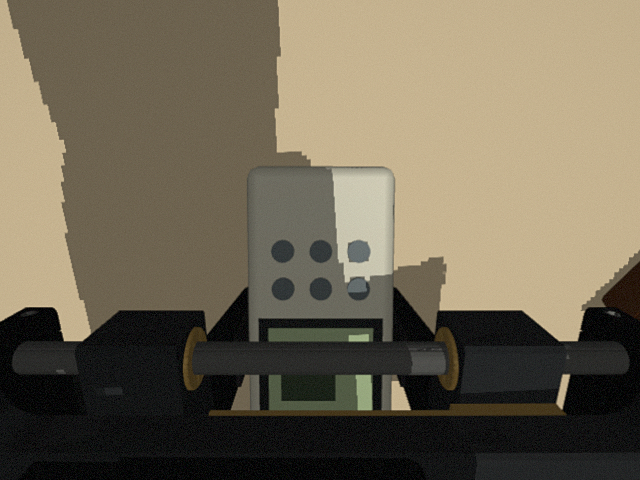

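The meter is almost level, with its face now fully visible at (320,250). A last few millimetres, then release gently.

Call:
carry_out(
  increments=[
    [255, -0.0006, 0, 0.002, 0],
    [255, -0.001, 0, 0.004, 0],
    [255, -0.0015, 0, 0.006, 0],
    [255, -0.0015, 0, 0.006, 0],
  ],
)

```text
t: 25.63
position: [364.5, 21.1, 19.9]
orientation: [[-1.0, 0.023, 0.008], [0.023, 1.0, -0.001], [-0.008, -0.0, -1.0]]
contact_force: [3.4, 0.8, 5.2]
gripper_width: 60.0
```

Call:
carry_out(
  increments=[
    [95, 0, 0, 0, 0],
    [90, 0, 0, 0, 0],
    [80, 0, 0, 0, 0],
    [70, 0, 0, 0, 0],
    [60, 0, 0, 0, 0],
  ],
)

```text
t: 26.05
position: [360.4, 21.1, 17.3]
orientation: [[-1.0, 0.023, -0.0], [0.023, 1.0, -0.001], [0.0, -0.001, -1.0]]
contact_force: [-0.0, -1.2, 1.5]
gripper_width: 70.5
```

```bash
python3 - <<'E'
from h import *
o=st(); c=cap('scene','s16'); cap('wrist','w16'); cv2.imwrite('pics/s16z.png',cv2.resize(c['pixels'][80:230,170:370,::-1],None,fx=4,fy=4,interpolation=2))
E
```

```text
t 26.05 p [360.4  21.1  17.3] yaw 178.71 F [-0.  -1.2  1.5] w 70.5
```

View pics/s16z.png

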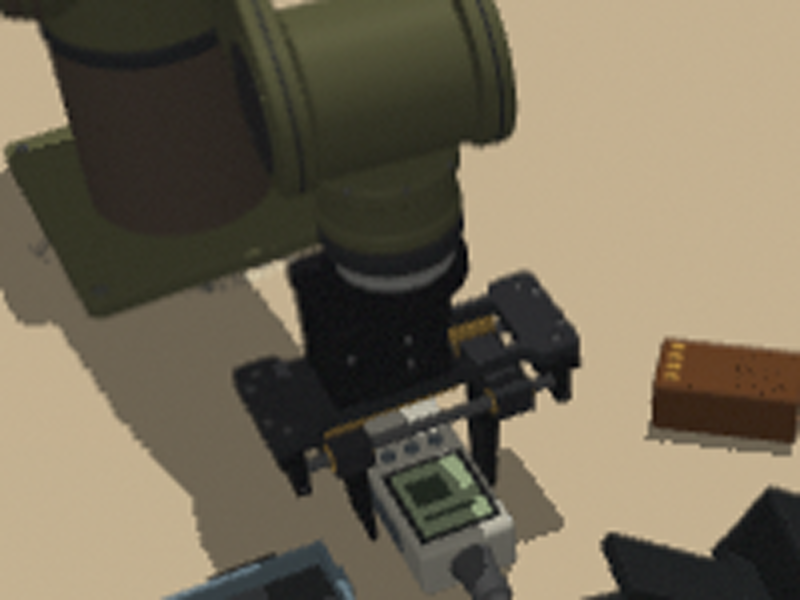

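View pics/w16.png

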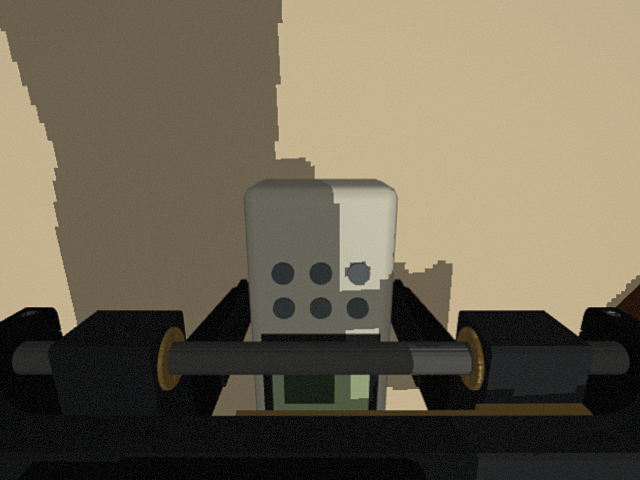

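Meter level on the desk, display up. I locate its centre relative to the TCP from the foot edge and the buttons.

```bash
python3 - <<'E'
from h import *
c=load('w16'); o=st(); R=o['orientation']
for u,v in ((283,273),(358,272),(284,308),(358,308),(321,180),(321,188)):
    print((u,v),(R.T@(onz(c,u,v,36)-o['position'])).round(1),(R.T@(onz(c,u,v,30)-o['position'])).round(1))
for v in (215,240,): print(v,[(R.T@(onz(c,u,v,36)-o['position'])).round(1)[1] for u in (245,396.5)])
E
```

```text
t 26.15 p [360.3  21.2  17.3] yaw 178.7 F [ 0.2 -1.3  2.5] w 72.5
(283, 273) [ 27.9 -14.5 -18.7] [ 25.7 -15.2 -12.7]
(358, 272) [ 28.4  15.2 -18.7] [ 26.2  15.8 -12.7]
(284, 308) [ 12.8 -14.5 -18.7] [  9.9 -15.2 -12.7]
(358, 308) [ 12.8  15.6 -18.7] [  9.9  16.3 -12.7]
(321, 180) [ 64.3   0.5 -18.7] [ 63.7   0.5 -12.7]
(321, 188) [ 61.4   0.5 -18.7] [ 60.6   0.5 -12.7]
215 [np.float64(-28.2), np.float64(29.0)]
240 [np.float64(-28.7), np.float64(29.6)]
```

The TCP is on the meter's centre within 1 mm and square. I raise 5 mm, regrip level and lift.

Call:
carry_out(
  increments=[
    [60, 0, 0, -0.003, 0],
    [60, 0, 0, -0.005, 0],
    [80, 0, 0, -0.005, 0],
    [255, 0, 0, -0.005, 0],
    [255, 0, 0, -0.005, 0],
    [255, 0, 0, -0.005, 0],
    [255, 0, 0, -0.005, 0],
    [255, 0, 0, -0.01, 0],
    [255, 0, 0, -0.03, 0],
    [255, 0, 0, -0.06, 0],
    [255, 0, 0, -0.09, 0],
    [255, 0, 0, -0.12, 0],
  ],
)

```text
t: 27.15
position: [359.4, 21.5, 137.9]
orientation: [[-1.0, 0.023, -0.002], [0.023, 1.0, 0.0], [0.002, 0.0, -1.0]]
contact_force: [0.7, 0.8, -1.7]
gripper_width: 60.0
```

```bash
python3 - <<'E'
from h import *
plan([498,-134.5,150],179); cap('wrist','w17')
E
```

```text
t 27.15 p [359.4  21.5 137.9] yaw 178.69 F [ 0.7  0.8 -1.7] w 60.0
inc [-0.1421 -0.1528 -0.0123] roll -0.0053
```

View pics/w17.png

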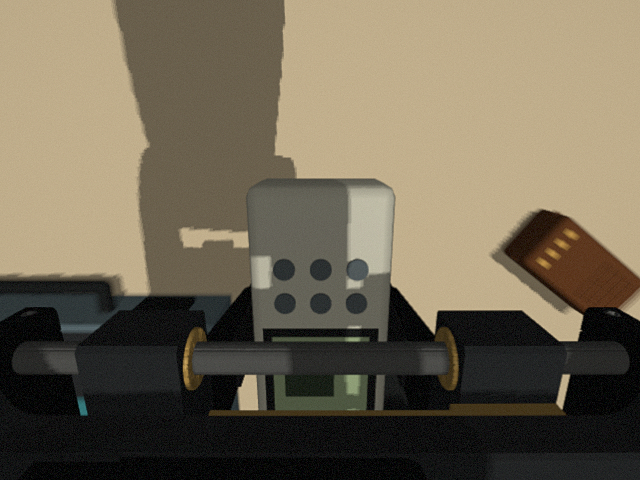

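Level in the grip. Carry it over the meter pocket.

Call:
carry_out(
  increments=[
    [255, -0.142, -0.153, -0.01, -0.005],
    [255, -0.142, -0.153, -0.01, -0.005],
    [255, -0.142, -0.153, -0.01, -0.005],
    [255, -0.142, -0.153, -0.01, -0.005],
    [255, -0.142, -0.153, -0.01, -0.005],
    [255, -0.142, -0.153, -0.01, -0.005],
    [255, -0.142, -0.153, 0.02, -0.005],
    [255, -0.142, -0.153, 0.04, -0.005],
    [255, -0.142, -0.153, 0.04, -0.005],
    [255, -0.142, -0.153, 0.04, -0.005],
  ],
)

```text
t: 28.03
position: [497.3, -134.2, 95.6]
orientation: [[-1.0, 0.018, -0.004], [0.018, 1.0, 0.002], [0.004, 0.002, -1.0]]
contact_force: [-0.6, 0.0, -2.4]
gripper_width: 59.8
```

```bash
python3 - <<'E'
from h import *
plan([498,-134.5,60],179); cap('wrist','w18'); cap('top','t18')
import cv2
cv2.imwrite('pics/t18z.png',cv2.resize(load('t18')['pixels'][200:350,360:540,::-1],None,fx=4,fy=4,interpolation=2))
E
```

```text
t 28.03 p [ 497.3 -134.2   95.6] yaw 178.98 F [-0.6  0.  -2.4] w 59.8
inc [-0.0009 -0.0004  0.0356] roll -0.0004
```

View pics/w18.png

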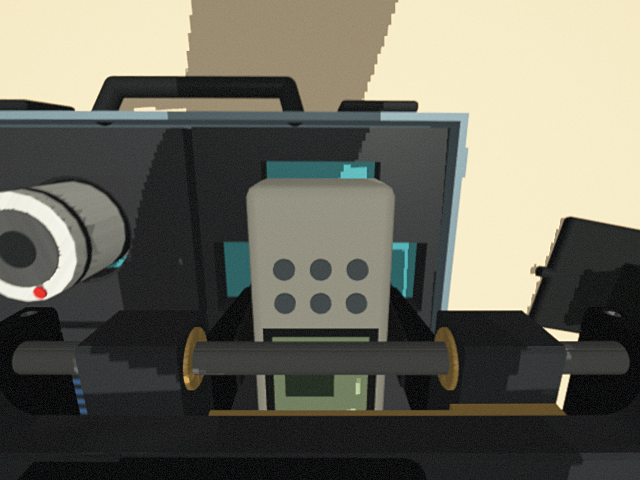

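View pics/t18z.png

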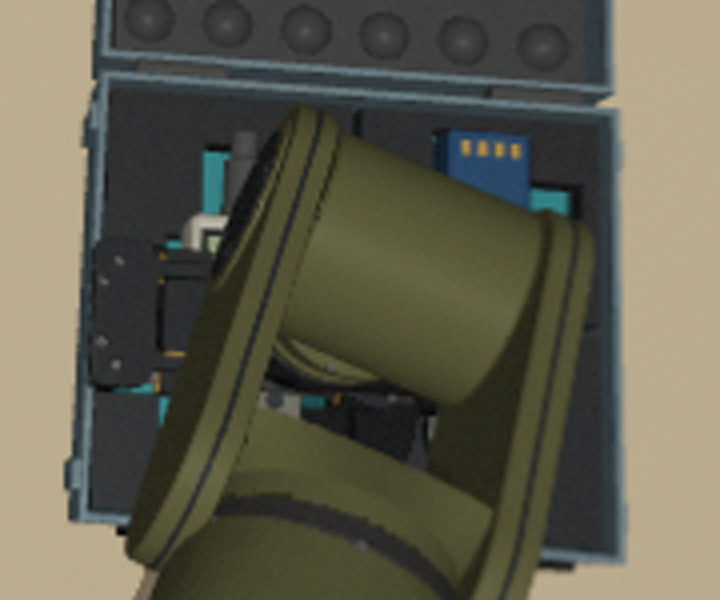

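```bash
python3 - <<'E'
from h import *
c=load('w18'); o=st(); hsv=cv2.cvtColor(c['pixels'],cv2.COLOR_RGB2HSV); m=cv2.inRange(hsv,(80,70,35),(97,255,255))
for v in (166,170,174,250,265,285):
    u=np.where(m[v,200:440])[0]+200; print(v,u.min(),u.max()+1,onz(c,u.min(),v,24).round(1),onz(c,u.max()+1,v,24).round(1))
for u in (290,350): 
    r=np.where(m[150:185,u])[0]+150; print(r.min(),onz(c,u,r.min(),46).round(1),onz(c,u,r.min(),24).round(1))
R=o['orientation']; z=o['position'][2]+14
for v in (179,187): print('foot',(R.T@(onz(c,321,v,z)-o['position'])).round(1), onz(c,321,v,z).round(1))
E
```

```text
t 28.13 p [ 499.4 -134.8   98.5] yaw 179.0 F [ 0.1 -0.1 -1.4] w 59.8
166 266 375 [ 432.6 -165.8   24. ] [433.8 -99.3  24. ]
170 266 375 [ 435.  -165.9   24. ] [436.2 -99.2  24. ]
174 266 375 [ 437.4 -166.1   24. ] [438.6 -99.2  24. ]
250 223 417 [ 485.5 -196.9   24. ] [487.8 -70.7  24. ]
265 225 416 [ 495.8 -196.5   24. ] [498.1 -70.8  24. ]
285 226 414 [ 509.9 -197.1   24. ] [512.2 -71.3  24. ]
161 [ 429.  -149.2   46. ] [ 429.9 -151.    24. ]
161 [ 429.6 -116.3   46. ] [ 430.6 -114.6   24. ]
foot [ 66.5   1.2 -14.1] [ 432.9 -132.5  112.5]
foot [ 63.6   1.2 -14.1] [ 435.8 -132.5  112.5]
```

The pocket measured from here is centred at (497.6,-134.0), agreeing with the earlier (498,-134.5). I lower to just above the foam and check.

Call:
carry_out(
  increments=[
    [255, 0, 0, 0.008, 0],
    [255, 0, 0, 0.016, 0],
    [255, 0, 0, 0.022, 0],
    [255, 0, 0, 0.0245, 0],
    [255, 0, 0, 0.0245, 0],
    [255, 0, 0, 0.0245, 0],
  ],
)

```text
t: 28.63
position: [498.6, -134.7, 72.5]
orientation: [[-1.0, 0.018, -0.001], [0.018, 1.0, 0.0], [0.001, 0.0, -1.0]]
contact_force: [0.3, 0.4, -2.5]
gripper_width: 59.6
```

```bash
python3 - <<'E'
from h import *
plan([497.7,-134.2,46.3],179); c=cap('wrist','w19')
E
```

```text
t 28.63 p [ 498.6 -134.7   72.5] yaw 178.98 F [ 0.3  0.4 -2.5] w 59.6
inc [0.0009 0.0005 0.0262] roll -0.0003
```

View pics/w19.png

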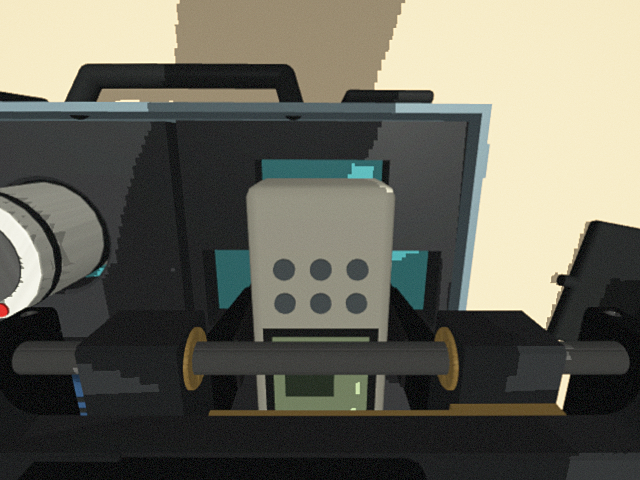

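Centred over the pocket: the strip spans 262-385 px around the meter's 248-394. I lower slowly into it.

Call:
carry_out(
  increments=[
    [255, 0.001, 0.0005, 0.001, 0],
    [255, 0.001, 0.0005, 0.004, 0],
    [255, 0.001, 0.0005, 0.007, 0],
    [255, 0.001, 0.0005, 0.01, 0],
    [255, 0.001, 0.0005, 0.013, 0],
    [255, 0.001, 0.0005, 0.016, 0],
    [255, 0.001, 0.0005, 0.019, 0],
    [255, 0.001, 0.0005, 0.021, 0],
    [255, 0.001, 0.0005, 0.021, 0],
  ],
)

```text
t: 29.43
position: [498.1, -134.6, 55.2]
orientation: [[-1.0, 0.017, -0.002], [0.017, 1.0, 0.0], [0.002, 0.0, -1.0]]
contact_force: [-12.3, 2.5, 22.5]
gripper_width: 59.7
```

Unexpected contact (+22 N, Fx -12 N) 9 mm above the floor. I back off a little and look.

Call:
carry_out(
  increments=[
    [255, 0, 0, -0.004, 0],
    [255, 0, 0, -0.006, 0],
    [255, 0, 0, -0.006, 0],
  ],
)

```text
t: 29.68
position: [498.0, -134.3, 57.8]
orientation: [[-1.0, 0.018, 0.001], [0.018, 1.0, -0.0], [-0.001, -0.0, -1.0]]
contact_force: [-0.8, 0.4, -3.3]
gripper_width: 59.7
```

```bash
python3 - <<'E'
from h import *
o=st(); print(o['torque'].round(2)); cap('wrist','w20'); c=cap('scene','s20'); cv2.imwrite('pics/s20z.png',cv2.resize(c['pixels'][200:330,170:310,::-1],None,fx=4.5,fy=4.5,interpolation=2))
c=load('w20'); R=o['orientation']
for u,v in ((284,270),(357,270),(284,303),(357,303),(321,180)):
    print((u,v),(R.T@(onz(c,u,v,o['position'][2]+13.7)-o['position'])).round(1))
E
```

```text
t 29.68 p [ 498.  -134.3   57.8] yaw 178.98 F [-0.8  0.4 -3.3] w 59.7
[ 0.07 -0.11 -0.04]
(284, 270) [ 27.4 -14.6 -13.7]
(357, 270) [ 27.4  15.3 -13.7]
(284, 303) [ 12.7 -15.  -13.7]
(357, 303) [ 12.7  15.7 -13.7]
(321, 180) [ 63.8   0.5 -13.7]
```

View pics/w20.png

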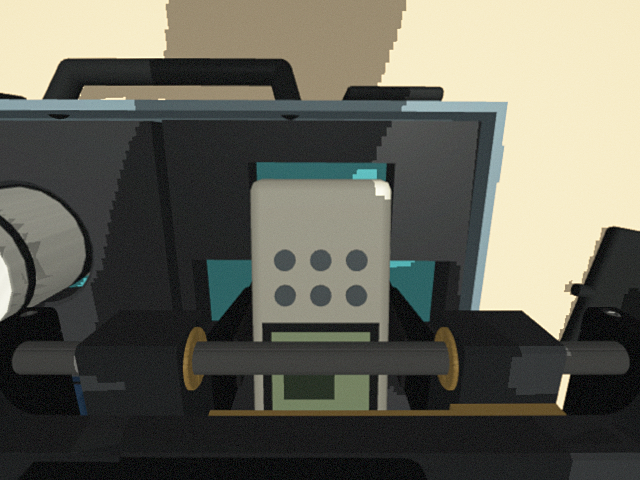

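View pics/s20z.png

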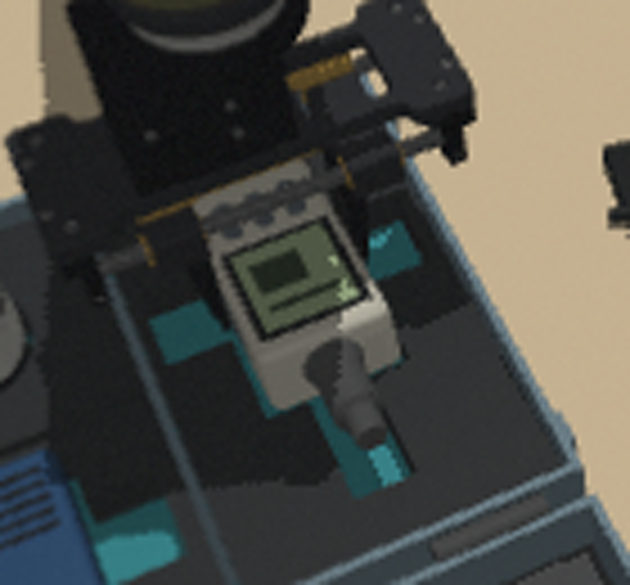

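The meter has pitched nose-up, with the foot end lower, so the nose end caught the foam. I measure the nose tip against the slot using the top and scene views.

```bash
python3 - <<'E'
from h import *
c=cap('top','t20'); cv2.imwrite('pics/t20z.png',cv2.resize(c['pixels'][210:290,380:460,::-1],None,fx=7.4,fy=7.4,interpolation=cv2.INTER_CUBIC))
c=load('s20'); cv2.imwrite('pics/s20n.png',cv2.resize(c['pixels'][255:315,205:275,::-1],None,fx=10,fy=10,interpolation=cv2.INTER_CUBIC))
E
```

```text
(no output)
```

View pics/t20z.png

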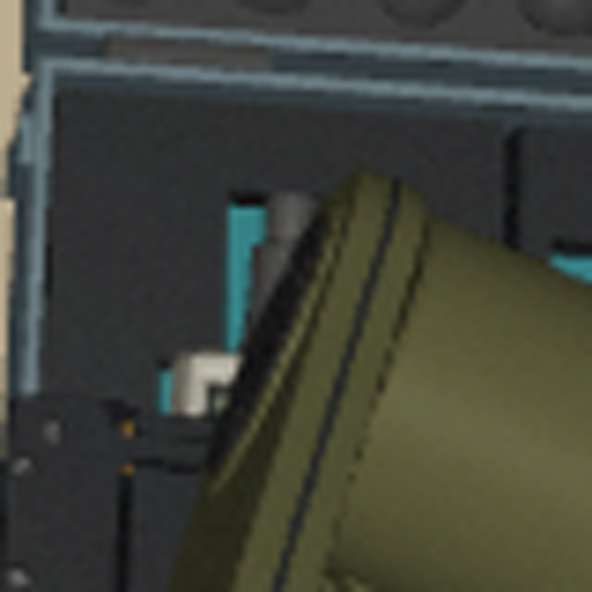

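View pics/s20n.png

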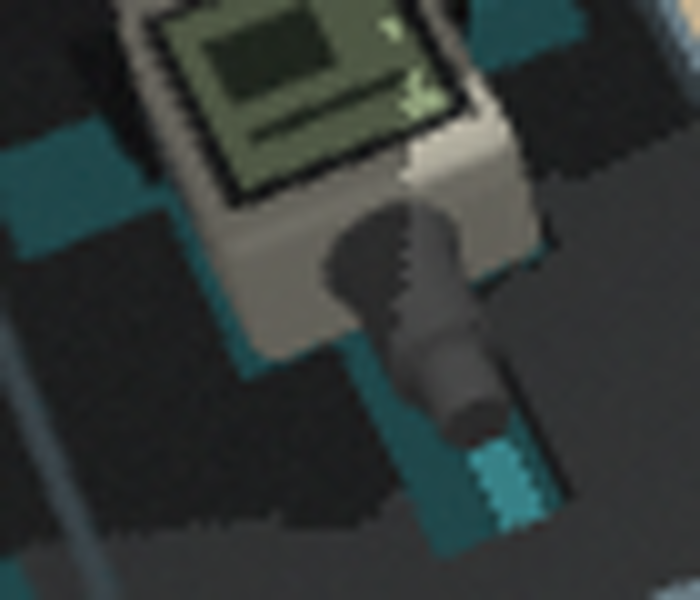

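```bash
python3 - <<'E'
from tri import *
t=load('t20'); s=load('s20')
T=lambda p:(t,380+p[0]/7.4,210+p[1]/7.4); S=lambda p:(s,205+p[0]/10,255+p[1]/10)
print('tip',tri([T((291,198)),S((478,422))]))
# casing nose-end top corner +y: top (180,352) ; scene (500,100)
print('corner +y top',tri([T((178,356)),S((490,110))]))
# lower nose edge corners from scene vs planes
for z in (24,28,32,36,40,46): print(z,'lowL',onz(*S((268,360)),z).round(1),'lowR',onz(*S((545,240)),z).round(1))
# teal slot edges in top, z24/z46
for p in ((229,207),(229,345)): print('slot left',onz(*T(p),24).round(1),onz(*T(p),46).round(1))
for p in ((445,555),(565,498)): print('slot end sc',onz(*S(p),24).round(1),onz(*S(p),46).round(1))
print('wide end corner sc',onz(*S((247,378)),24).round(1),onz(*S((247,378)),46).round(1),'R',onz(*S((550,250)),24).round(1),onz(*S((550,250)),46).round(1))
E
```

```text
tip (array([ 611.43126946, -136.45092185,   70.56009422]), [1.3, 1.3])
corner +y top (array([ 558.25128276, -105.29428882,   83.23494846]), [2.5, 2.5])
24 lowL [ 549.8 -160.6   24. ] lowR [ 550.1 -100.7   24. ]
28 lowL [ 552.4 -160.9   28. ] lowR [ 552.8 -101.3   28. ]
32 lowL [ 555.1 -161.2   32. ] lowR [ 555.5 -102.    32. ]
36 lowL [ 557.8 -161.6   36. ] lowR [ 558.1 -102.6   36. ]
40 lowL [ 560.4 -161.9   40. ] lowR [ 560.8 -103.3   40. ]
46 lowL [ 564.4 -162.4   46. ] lowR [ 564.8 -104.2   46. ]
slot left [ 617.8 -127.7   24. ] [ 612.8 -123.7   46. ]
slot left [ 574.  -128.4   24. ] [ 570.  -124.4   46. ]
slot end sc [ 607.5 -146.8   24. ] [ 620.4 -149.    46. ]
slot end sc [ 607.1 -121.4   24. ] [ 620.  -124.3   46. ]
wide end corner sc [ 551.7 -165.8   24. ] [ 566.3 -167.4   46. ] R [ 552.9 -100.8   24. ] [ 567.4 -104.3   46. ]
```

The views agree that laterally it is centred: tip y is -136.5 and the slot centre is -136.7. The pitch is about 8.5° nose-up, and the casing's front lower edge is only about 2 mm from the +x rim, so the reaction (Fx<0) fits that edge catching. I shift 2 mm back toward the foot, touch the foot edge down inside the pocket, then pivot level as I did on the desk.

Call:
carry_out(
  increments=[
    [255, 0.001, 0, 0, 0],
    [255, 0.002, 0, 0, 0],
    [255, 0.002, 0, 0.001, 0],
    [255, 0.002, 0, 0.002, 0],
    [255, 0.002, 0, 0.002, 0],
  ],
)

```text
t: 30.25
position: [495.7, -134.3, 55.6]
orientation: [[-1.0, 0.018, -0.0], [0.018, 1.0, 0.0], [0.0, 0.0, -1.0]]
contact_force: [-0.3, 0.4, -3.2]
gripper_width: 60.0
```

```bash
python3 - <<'E'
from h import *
o=st(); print(o['torque'].round(2))
E
```

```text
t 30.25 p [ 495.7 -134.3   55.6] yaw 178.98 F [-0.3  0.4 -3.2] w 60.0
[ 0.09 -0.11  0.01]
```

No contact at the height that gave 22 N before. Continue, with force checks.

Call:
carry_out(
  increments=[
    [255, 0, 0, 0.001, 0],
    [255, 0, 0, 0.002, 0],
    [255, -0.0003, 0, 0.003, 0],
    [255, -0.0003, 0, 0.003, 0],
  ],
)

```text
t: 30.58
position: [496.0, -134.3, 55.1]
orientation: [[-1.0, 0.018, -0.002], [0.018, 1.0, 0.0], [0.002, 0.0, -1.0]]
contact_force: [-8.4, 2.5, 14.5]
gripper_width: 60.4
```

```bash
python3 - <<'E'
from h import *
o=st(); print(o['torque'].round(2)); cap('wrist','w21');c=cap('scene','s21');cv2.imwrite('pics/s21n.png',cv2.resize(c['pixels'][255:315,205:275,::-1],None,fx=10,fy=10,interpolation=cv2.INTER_CUBIC))
E
```

```text
t 30.58 p [ 496.  -134.3   55.1] yaw 178.99 F [-8.4  2.5 14.5] w 60.4
[ 0.62  1.56 -0.04]
```

View pics/s21n.png

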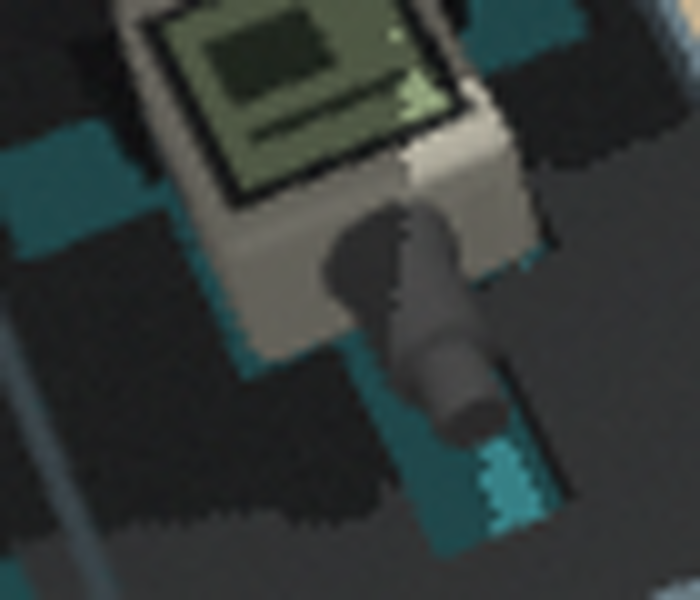

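View pics/w21.png

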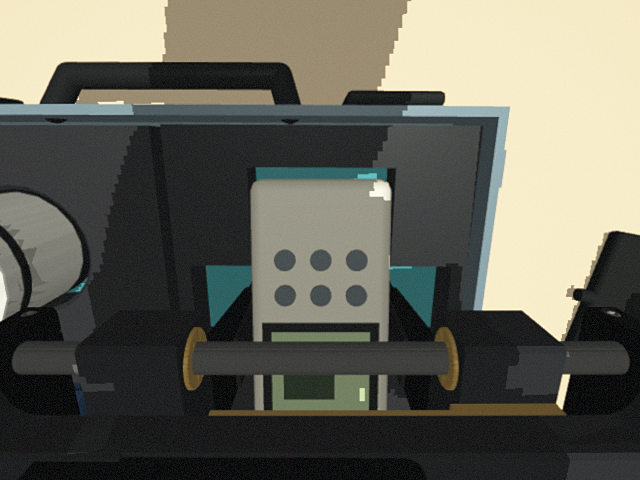

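```bash
python3 - <<'E'
from h import *
c=load('w21'); hsv=cv2.cvtColor(c['pixels'],cv2.COLOR_RGB2HSV); m=cv2.inRange(hsv,(80,70,35),(97,255,255))
for u in (275,300,330,350):
    r=np.where(m[155:185,u])[0]+155; print(u,r.min(),r.max(),'rim46',onz(c,u,r.min(),46).round(1),'floor24',onz(c,u,r.min(),24).round(1))
for v in (180,183,187): print('foot top edge',v,[onz(c,321,v,z).round(1)[0] for z in (56,59,62)])
for v in (172,176):
    u=np.where(m[v,230:420])[0]+230; print(u.min(),u.max()+1,onz(c,u.min(),v,24)[:2].round(1),onz(c,u.max()+1,v,24)[:2].round(1))
for v in (270,280):
    u=np.where(m[v,190:450])[0]+190; print(u.min(),u.max()+1,onz(c,u.min(),v,24)[:2].round(1),onz(c,u.max()+1,v,24)[:2].round(1))
r=np.where(m[240:300,230])[0]+240;print('cut row',r.min(),onz(c,230,r.min(),24),onz(c,230,r.min(),46))
r=np.where(m[240:300,415])[0]+240;print('cut row',r.min(),onz(c,415,r.min(),24),onz(c,415,r.min(),46))
print(ray(c,320,240)[0]); st()
E
```

```text
275 167 178 rim46 [ 428.5 -152.8   46. ] floor24 [ 429.8 -155.5   24. ]
300 167 178 rim46 [ 428.7 -141.8   46. ] floor24 [ 430. -143.   24.]
330 167 178 rim46 [ 428.9 -128.6   46. ] floor24 [ 430.3 -128.    24. ]
350 167 178 rim46 [ 429.1 -119.8   46. ] floor24 [ 430.5 -118.    24. ]
foot top edge 180 [np.float64(433.5), np.float64(433.2), np.float64(433.0)]
foot top edge 183 [np.float64(434.8), np.float64(434.5), np.float64(434.1)]
foot top edge 187 [np.float64(436.4), np.float64(436.1), np.float64(435.7)]
255 388 [ 432.1 -165.7] [433.3 -99. ]
255 387 [ 434.1 -165.9] [435.2 -99.4]
205 436 [ 483.7 -196.4] [485.9 -71.1]
206 436 [ 489.5 -196.4] [491.7 -70.7]
cut row 265 [ 481.11539984 -182.53515728   24.        ] [ 473.6491484  -176.56107699   46.        ]
cut row 266 [483.43215025 -82.66404201  24.        ] [475.68836216 -88.65408802  46.        ]
[ 418.79050965 -132.66623695  207.64604986]
t 30.68 p [ 496.  -134.3   55.1] yaw 178.99 F [-8.6  3.1 14.4] w 59.8
```

Measured within one view, the foot edge is at x of about 433 and the pocket's back wall is at 428.8. So the meter sits about 3 mm ahead of the TCP and its front edge is on the rim. I lift slightly, shift 3 mm toward the foot, and try again.

Call:
carry_out(
  increments=[
    [255, 0, 0, -0.004, 0],
    [255, 0.0015, 0, -0.005, 0],
    [255, 0.0025, 0, -0.005, 0],
    [255, 0.0025, 0, -0.004, 0],
    [255, 0.0025, 0, -0.003, 0],
    [255, 0.0025, 0, -0.003, 0],
  ],
)

```text
t: 31.18
position: [493.4, -134.2, 55.4]
orientation: [[-1.0, 0.018, -0.001], [0.018, 1.0, 0.0], [0.001, 0.0, -1.0]]
contact_force: [-1.8, 0.2, -0.9]
gripper_width: 60.3
```

```bash
python3 - <<'E'
from h import *
o=st(); print(o['torque'].round(2))
E
```

```text
t 31.18 p [ 493.4 -134.2   55.4] yaw 178.98 F [-1.8  0.2 -0.9] w 60.3
[ 0.12 -0.04  0.01]
```

Call:
carry_out(
  increments=[
    [255, -0.0002, 0, 0.001, 0],
    [255, -0.0004, 0, 0.002, 0],
    [255, -0.0006, 0, 0.003, 0],
    [255, -0.0008, 0, 0.004, 0],
    [255, -0.0008, 0, 0.004, 0],
  ],
)

```text
t: 31.6
position: [495.4, -134.3, 52.4]
orientation: [[-1.0, 0.018, 0.002], [0.018, 1.0, -0.0], [-0.002, -0.0, -1.0]]
contact_force: [1.2, 2.7, 4.9]
gripper_width: 59.7
```

```bash
python3 - <<'E'
from h import *
o=st(); print(o['torque'].round(2)); cap('wrist','w22')
E
```

```text
t 31.6 p [ 495.4 -134.3   52.4] yaw 178.96 F [1.2 2.7 4.9] w 59.7
[ 0.51  0.04 -0.09]
```

View pics/w22.png

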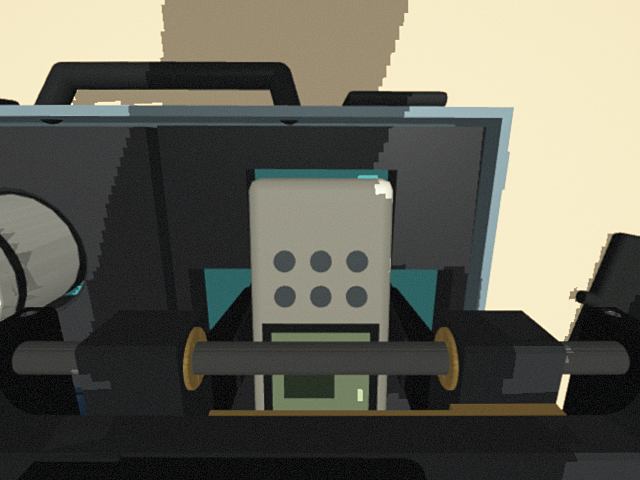

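It is pivoting down with only about 8 N. Continue.

Call:
carry_out(
  increments=[
    [255, 0, -0.0003, 0.001, 0],
    [255, 0, -0.0005, 0.002, 0],
    [255, 0, -0.0005, 0.003, 0],
    [255, 0, -0.0005, 0.004, 0],
    [255, 0, -0.0005, 0.004, 0],
  ],
)

```text
t: 32.07
position: [496.2, -135.2, 48.9]
orientation: [[-1.0, 0.018, 0.004], [0.018, 1.0, -0.001], [-0.004, -0.001, -1.0]]
contact_force: [2.3, 1.4, 4.8]
gripper_width: 59.9
```

```bash
python3 - <<'E'
from h import *
o=st(); print(o['torque'].round(2)); cap('wrist','w23');c=cap('scene','s23');cv2.imwrite('pics/s23n.png',cv2.resize(c['pixels'][255:315,205:275,::-1],None,fx=10,fy=10,interpolation=cv2.INTER_CUBIC))
E
```

```text
t 32.07 p [ 496.2 -135.2   48.9] yaw 178.97 F [2.3 1.4 4.8] w 59.9
[ 0.37 -0.29 -0.07]
```

View pics/s23n.png

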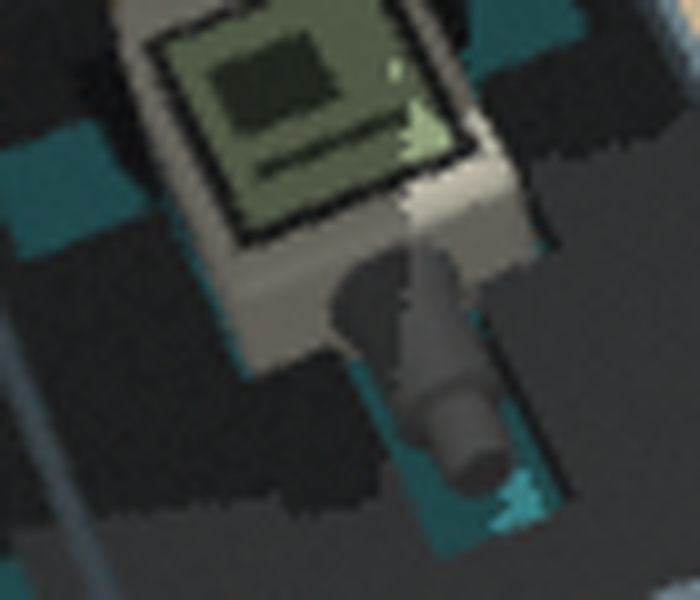

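The casing is inside and the nose is lowering into the slot. Last few millimetres.

Call:
carry_out(
  increments=[
    [255, 0.0005, 0, 0.001, 0],
    [255, 0.001, 0, 0.002, 0],
    [255, 0.001, 0, 0.003, 0],
    [255, 0.001, 0, 0.004, 0],
    [255, 0.001, 0, 0.004, 0],
  ],
)

```text
t: 32.58
position: [494.8, -135.5, 44.8]
orientation: [[-1.0, 0.018, 0.003], [0.018, 1.0, -0.002], [-0.003, -0.002, -1.0]]
contact_force: [3.0, -0.2, 5.8]
gripper_width: 60.1
```

```bash
python3 - <<'E'
from h import *
o=st(); print(o['torque'].round(2)); cap('wrist','w24');c=cap('scene','s24');cv2.imwrite('pics/s24n.png',cv2.resize(c['pixels'][235:315,195:285,::-1],None,fx=7.5,fy=7.5,interpolation=cv2.INTER_CUBIC))
E
```

```text
t 32.58 p [ 494.8 -135.5   44.8] yaw 178.99 F [ 3.  -0.2  5.8] w 60.1
[ 0.13 -0.31 -0.03]
```

View pics/s24n.png

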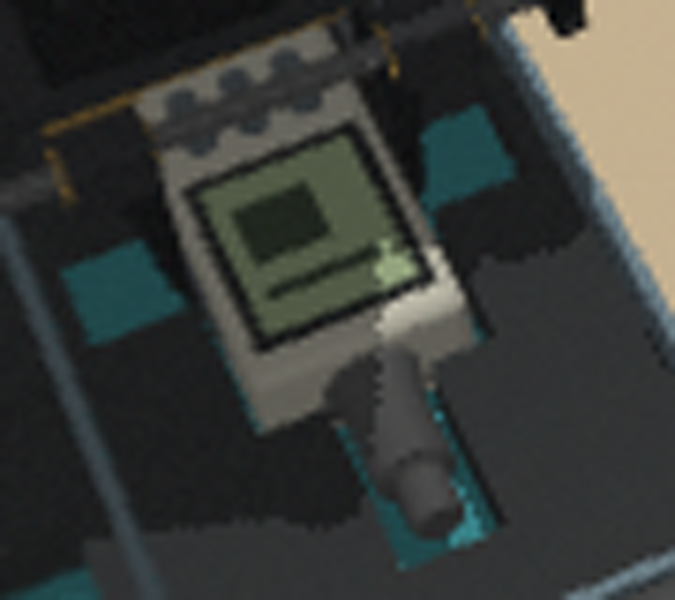

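View pics/w24.png

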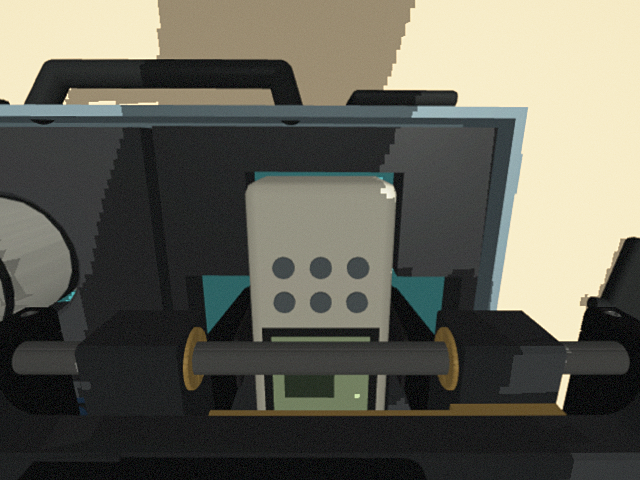

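Call:
carry_out(
  increments=[
    [255, 0, 0, 0.001, 0],
    [255, 0, 0, 0.002, 0],
    [255, 0, 0, 0.002, 0],
  ],
)

```text
t: 32.93
position: [495.0, -135.5, 43.8]
orientation: [[-1.0, 0.018, 0.003], [0.018, 1.0, -0.001], [-0.003, -0.001, -1.0]]
contact_force: [-0.2, 0.6, 11.6]
gripper_width: 59.8
```

```bash
python3 - <<'E'
from h import *
o=st(); print(o['torque'].round(2))
E
```

```text
t 32.93 p [ 495.  -135.5   43.8] yaw 178.99 F [-0.2  0.6 11.6] w 59.8
[0.53 0.2  0.1 ]
```

Force rose with no further travel, so it is flat on the floor. Release and rise.

Call:
carry_out(
  increments=[
    [95, 0, 0, 0, 0],
    [85, 0, 0, 0, 0],
    [75, 0, 0, -0.001, 0],
    [65, 0, 0, -0.001, 0],
    [65, 0, 0, -0.001, 0],
    [65, 0, 0, -0.005, 0],
    [65, 0, 0, -0.02, 0],
    [65, 0, 0, -0.06, 0],
    [65, 0, 0, -0.1, 0],
    [65, 0, 0, -0.14, 0],
    [65, 0, 0, -0.18, 0],
    [65, 0.01, 0, -0.21, 0],
  ],
)

```text
t: 33.93
position: [484.6, -134.8, 255.8]
orientation: [[-1.0, 0.017, 0.004], [0.017, 1.0, -0.002], [-0.004, -0.002, -1.0]]
contact_force: [0.6, -0.1, 0.3]
gripper_width: 71.0
```

Call:
carry_out(
  increments=[
    [65, 0.1, 0.1, -0.08, 0],
    [65, 0.1, 0.1, -0.08, 0],
    [65, 0.1, 0.1, -0.08, 0],
    [65, 0.1, 0.1, -0.08, 0],
    [65, 0.1, 0.1, -0.08, 0],
    [65, 0.1, 0.1, -0.08, 0],
    [65, 0.1, 0.1, -0.08, 0],
  ],
)

```text
t: 34.52
position: [385.2, -32.9, 331.2]
orientation: [[-1.0, 0.018, -0.0], [0.018, 1.0, -0.0], [0.0, -0.0, -1.0]]
contact_force: [-0.4, 0.1, -0.4]
gripper_width: 70.6
```

```bash
python3 - <<'E'
from h import *
st(); cap('wrist','w25'); c=cap('scene','s25'); t=cap('top','t25')
cv2.imwrite('pics/s25z.png',cv2.resize(c['pixels'][210:370,110:310,::-1],None,fx=4,fy=3.7,interpolation=cv2.INTER_CUBIC))
cv2.imwrite('pics/t25z.png',cv2.resize(t['pixels'][215:345,370:530,::-1],None,fx=4.5,fy=4.5,interpolation=cv2.INTER_CUBIC))
E
```

```text
t 34.52 p [385.2 -32.9 331.2] yaw 179.0 F [-0.4  0.1 -0.4] w 70.6
```

View pics/w25.png

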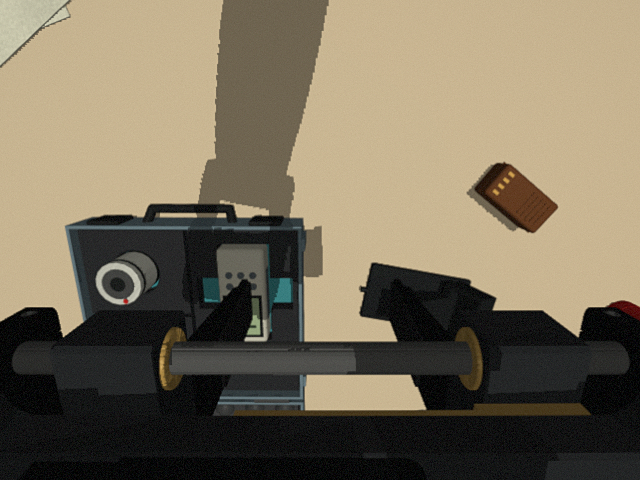

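View pics/s25z.png

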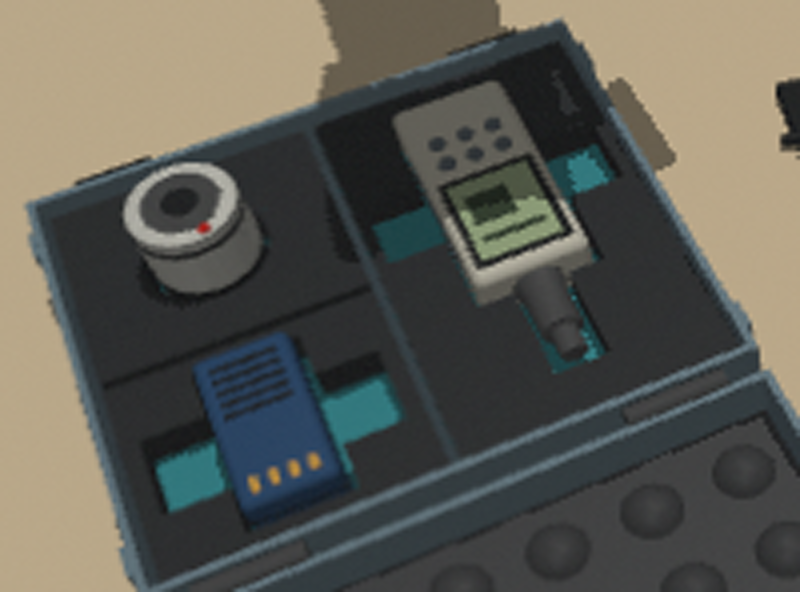

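View pics/t25z.png

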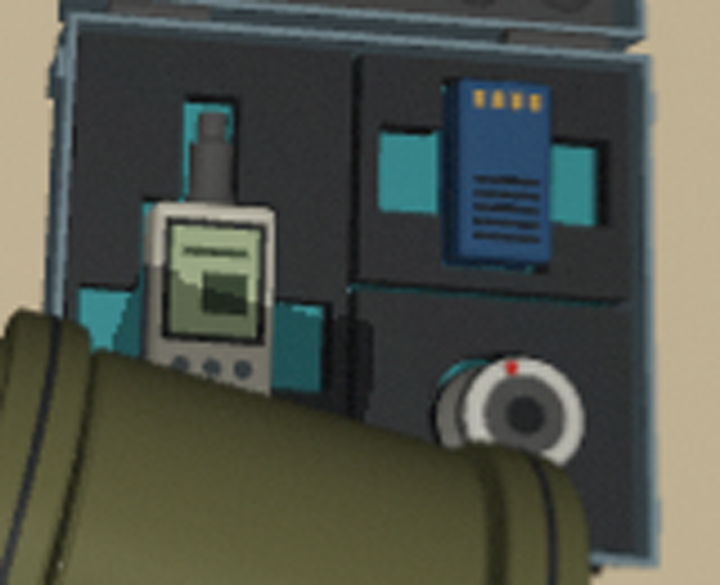

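All three look seated. One clean overhead wrist view to verify numbers.

Call:
carry_out(
  increments=[
    [65, -0.178, -0.169, -0.02, 0],
    [65, -0.178, -0.169, -0.02, 0],
    [65, -0.178, -0.169, -0.02, 0],
    [65, -0.178, -0.169, -0.02, 0],
    [65, -0.178, -0.169, -0.02, 0],
    [65, -0.178, -0.169, -0.02, 0],
    [65, -0.178, -0.169, -0.02, 0],
    [65, -0.178, -0.169, -0.02, 0],
    [65, -0.178, -0.169, -0.02, 0],
    [65, -0.178, -0.169, -0.02, 0],
  ],
)

```text
t: 35.5
position: [559.5, -204.4, 351.4]
orientation: [[-1.0, 0.018, -0.001], [0.018, 1.0, 0.0], [0.001, 0.0, -1.0]]
contact_force: [-0.7, -0.0, -0.4]
gripper_width: 71.2
```

```bash
python3 - <<'E'
from h import *
st(); c=cap('wrist','w26'); print(ray(c,320,240)[0]); cv2.imwrite('pics/w26z.png',cv2.resize(c['pixels'][60:310,190:460,::-1],None,fx=2.9,fy=2.4,interpolation=cv2.INTER_CUBIC))
E
```

```text
t 35.5 p [ 559.5 -204.4  351.4] yaw 178.99 F [-0.7 -0.  -0.4] w 71.2
[ 482.07889441 -202.78248821  503.75442035]
```

View pics/w26.png

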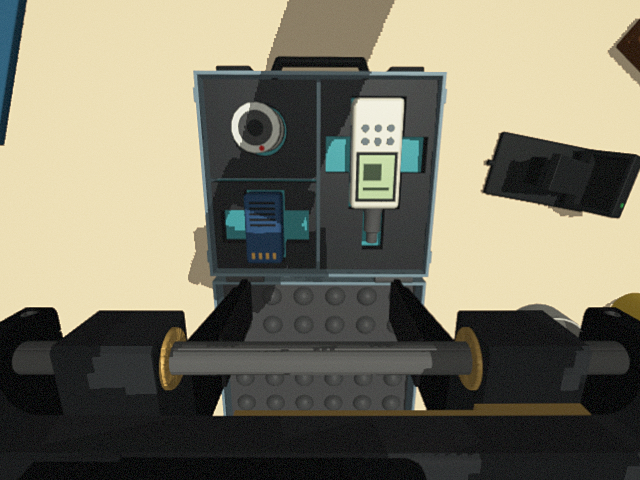

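View pics/w26z.png

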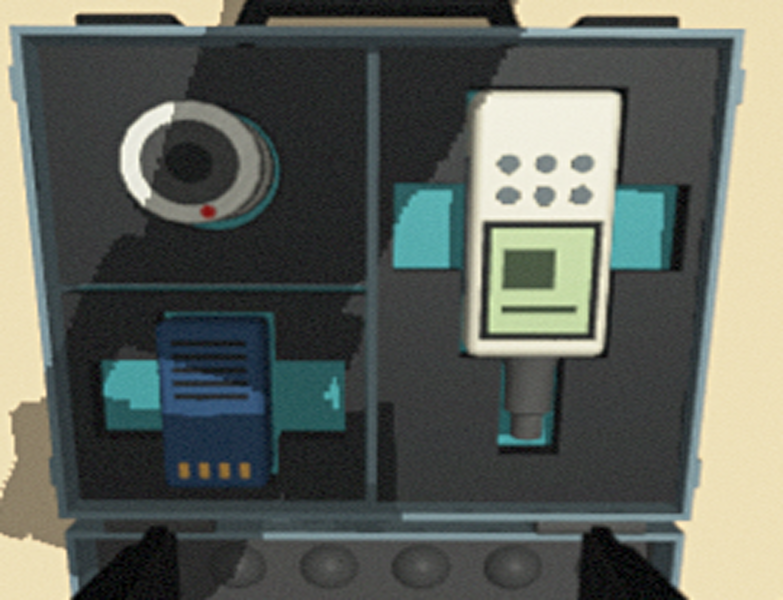

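```bash
python3 - <<'E'
from h import *
c=load('w26'); Z=lambda x,y,z:onz(c,190+x/2.9,60+y/2.4,z)[:2]
M=[Z(*p,60) for p in ((468,92),(621,92),(607,355),(467,355))]; print('meter',np.round(M,1).tolist(),np.mean(M,0).round(1),[np.linalg.norm(M[i]-M[i-1]).round(1) for i in range(4)])
P=[Z(*p,62) for p in ((157,318),(268,318),(265,486),(167,486))]; print('pack',np.round(P,1).tolist(),np.mean(P,0).round(1),[np.linalg.norm(P[i]-P[i-1]).round(1) for i in range(4)])
C=[Z(*p,88) for p in ((119,160),(259,160),(190,100),(190,224))]; print('cal',((C[0]+C[1])/2).round(1),((C[2]+C[3])/2).round(1),np.linalg.norm(C[0]-C[1]).round(1),np.linalg.norm(C[2]-C[3]).round(1))
B=[Z(*p,60) for p in ((508,163),(582,163),(508,195),(582,195),(487,224),(600,224),(482,338),(594,338))]
for i in (0,2,4,6): print('w',np.linalg.norm(B[i]-B[i+1]).round(1), ((B[i]+B[i+1])/2).round(1))
E
```

```text
meter [[433.6, -166.2], [434.6, -105.5], [562.0, -105.7], [561.0, -165.9]] [ 497.8 -135.8] [np.float64(127.4), np.float64(60.7), np.float64(127.4), np.float64(60.2)]
pack [[539.2, -297.3], [540.0, -250.3], [630.5, -255.9], [629.7, -299.7]] [ 584.9 -275.8] [np.float64(90.6), np.float64(47.0), np.float64(90.6), np.float64(43.8)]
cal [ 463.8 -274.1] [ 465.2 -273.8] 53.1 54.2
w 30.0 [ 466.6 -134.8]
w 30.3 [ 481.6 -134.4]
w 46.6 [ 495.5 -134.7]
w 47.9 [ 552.6 -135.6]
```

Meter, pack and calibrator are within about 2 mm of their pocket centres. Their apparent sizes match the seated heights, and the meter's width is equal at both ends, so it is level. Hand in.

```bash
python3 - <<'E'
from h import *
st(); print(manip.job_done())
E
```

```text
t 35.55 p [ 559.5 -204.2  351.9] yaw 179.01 F [-0.2  0.2 -0.5] w 70.8
the job is handed in; nothing more can be done
None
```

The battery pack, calibrator and meter are each in their own pocket, released and seated, and I handed the job in at about 35.6 s. The hand-in gave no verdict.

- **How it went:** I placed the pack and the calibrator first. I drew the meter up the 35° slope with only 1–2 N at the wrist. The tool can't tilt, so I pivoted the meter level on the desk, regripped it and set it in its pocket.
- **One trouble:** on the first try the meter's front edge caught the pocket rim and pressed with about 22 N at the wrist. The meter sat about 3 mm ahead of where I assumed in the grip. A 2 mm shift still caught (about 15 N), so I moved it another 2.5 mm, and it then pivoted down with about 6–12 N at the wrist.

| Part | Last measured centre (x, y, mm) | Pocket centre (x, y, mm) |
|---|---|---|
| Meter | (497.8, -135.8) | about (497.3, -134.2) |
| Pack | (584.9, -275.8) | (586.3, -277) |
| Calibrator | (464.5, -274) | (466.5, -274.5) |

- **Agreement:** these differences are 2 mm or less, against the 6 mm allowed. The camera calibration is itself only good to about 2 mm.
- **Seating:** the parts' apparent sizes in the last overhead view fit seated height. The meter measures 60.7 mm wide at the foot and 60.2 mm at the nose end, so it looks level, display up with its nose in the slot.
- **Robot:** the gripper is open about 290 mm above the case, with force readings near zero.
- **Not measured:** I did not touch the pen pot, the tin or the look-alikes, but I did not re-measure them at the end.

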